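Wedge the hand rest onto the carving board

TASK

Fit the hand rest to the carving board: set its dovetail foot at the wide mouth of the tapered way, narrow end first and upright, slide it in and push it along gently until it wedges tight and stays put by itself, then let go. Do not ram or force it, and leave the jar, the bowl and the spatula where they are.

Things in the scene. Friction and masses are not known exactly. Their poses are not given: they have to be found in the camera images.
- rest: the loose hand rest, about 0.35 kg: aluminium dovetail foot 60 mm long and 14 mm high, steel post, wooden cross bar. Origin: centre of the foot's underside; z up; +x is the way it slides, to the foot's narrow end. Underside 44 mm wide at its middle; flanks lean inwards going up, 30 degrees from vertical. +y flank straight along x; -y flank closes in by 1 in 10 to +x (25 mm off at the back, 19 mm at the front).
- rest_bar (a point): centre of the rest's cross bar, 45 mm above the foot's underside; the bar is 20 mm thick along the rest's x, 110 mm long along its y, 22 mm high (34 to 56 mm above the foot's underside). Grip it across its 20 mm thickness from above
- rest_front (a point): middle of the narrow front edge of the rest's foot, at its underside: 30 mm along +x from the rest's origin; this end enters the way first
- board: plywood carving board clamped to the table; origin on its underside, its top (the floor of the way) 18 mm above; spans x -0.20 to 0.16, y +-0.085. x runs along the way from wide mouth to narrow end. Two aluminium strips 16 mm high stand on it from x -0.11 to 0.03, overhanging the way at 30 degrees to match the foot: a straight one at +y, the tapered gib at -y. A fired tile 10 mm thick lies from x 0.057 on.
- way_mouth (a point): centre of the wide mouth of the way, on the board's top (board x -0.11, y 0). Bare board before it (board x -0.20 to -0.11) lets the rest be set down and slid in; the gap here is about 11 mm wider than the foot's narrow end
- strip_mid (a point): nominal middle of the straight strip's face at floor level (board x -0.04, y 0.022), marked on the board. The strip itself is screwed down through slots: its true face lies up to 2.2 mm to either side of this, unknown, so the rest gets tight anywhere from about board x -0.055 to 0.002 (rest's origin), its y within 3 mm of 0; the place must be felt
- gib: the tapered strip, on the board at -y, giving way sideways on stiff springs (40 N per mm); same axes as the board, origin on its top at board x 0, y 0. Its face at floor level runs through x -0.03, y -0.022 and closes in by 1 in 10 to +x. A steady push of 12 to 18 N along the way wedges the rest between the strips and friction then holds it; the gib is spoilt if the rest presses on it with more than 30 N.
- jar: bystander: closed round white plastic jar, 60 mm across, 65 mm tall; origin at the centre of its base. It and the rest swap sides of the board from job to job
- bowl: bystander: small fired clay bowl, 90 mm across, 40 mm tall; origin at the centre of its base
- spatula: bystander: spatula with a wooden handle, 170 mm long, lying on the table; origin under its middle, handle to its -x

How it is judged:
On the way:
1. the front of the rest's foot is in the mouth of the way, between the strips, not yet far in (x of rest in the frame of board between -0.135 and -0.06 m and x of rest_front in the frame of board above -0.11 m and y of rest in the frame of board between -0.015 and 0.01 m and z of rest in the frame of board between 0.013 and 0.028 m and angle between the x axis of rest and the x axis of board, either way round below 0.15 rad), for 0.1 s.
At the end, for the whole second after the job is handed in: The rest sits upright in the way, foot flat on the board (4 mm) and lined up with it (0.08 rad), narrow end first, its origin between board x -0.062 and 0.010 and within 6 mm of its centre line, wedged so that it presses on the gib with more than 5 N by itself, at rest and let go (contact force between rest and gib above 5 N and x of rest in the frame of board between -0.062 and 0.01 m and x of rest_front in the frame of board above -0.036 m and y of rest in the frame of board between -0.006 and 0.006 m and z of rest in the frame of board between 0.014 and 0.022 m and angle between the x axis of rest and the x axis of board, either way round below 0.08 rad and angle between rest's own z axis and vertical below 0.04 rad and linear speed of rest below 0.01 m/s); the robot touches nothing.
It fails at once if the rest is forced: it presses on the gib with more than 30 N (contact force between rest and gib above 30 N).
It fails at once if a bystander is moved by more than 20 mm (distance of any of jar, bowl, spatula from where it was at the start of the episode above 0.02 m).
It fails at once if the rest is tipped over by more than 0.5 rad (angle between rest's own z axis and vertical above 0.5 rad).
It also fails if it takes over 54 s, if anything falls off the work surface, if the arm or the gripper's body presses on something with over 40 N, if the wrist force passes 120 N, or if a joint passes its speed limit or range.

ROBOT

A 7-joint arm with a two-finger parallel gripper is mounted at the origin on the work surface. World frame = base frame: x ahead of the robot, y to its left, z up, the work surface at z = 0. Lengths are in m, angles in rad, forces in N, time in s.
With the tool pointing down it reaches from about 0.35 to 0.9 m from the base axis. Payload 7.2 kg.
Tool frame: the origin (TCP) lies at the very end of the fingers, on their centre line; the grasp point (between the pads) lies 19 mm behind it; z points along the fingers, x is the direction in which the jaws open and shut, and the axes are right-handed (so a half turn about z gives the same grasp; the last joint's range is limited). The gripper opens to 88 mm and grips with 3 to 60 N. Pads are 20 mm wide; open, the fingers measure 115 mm over their backs; the gripper's body (75 mm by 178 mm) begins 61 mm behind the grasp point.
Start: joints at [1.154, 0.411, -0.013, 1.596, 0.006, 1.134, -0.082], TCP at [0.214, -0.587, 0.223] pointing down, gripper open.
Joint ranges: [-2.95, 2.95], [-0.29, 1.99], [-1.47, 1.44], [0.14, 2.54], [-1.03, 4.17], [0.13, 1.85], [-2.86, 2.86]. Speed limits (rad/s): [2.39, 2.39, 3.01, 3.01, 3.14, 3.14, 3.14].

INTERFACE

Orientations are given as a unit quaternion [x, y, z, w].
In Python, from workcell import sensors, imaging, r, spotter gives the robot as it stands.
- The arm moves only by the tool drive_tool, never from a script. Its argument "commands" is a list of rows, each an object of numbers: "x", "y", "z": the shift along the tool's x, y, z in mm; "roll": the turn about the tool's z in rad; "jaw": the gripper's target within -1 to 1 (shut at 1, half-way at 0, fully open at -1). A call has exactly 8 rows; each row shifts and turns the pose as measured when the row begins, along the tool's axes as they then stand; what a row does not reach is not made up. A row lasts 1/12 s, in which the tool goes at most 41.7 mm and 7.16 degrees, less where a joint would pass 70% of its speed; a pose out of reach is approached as far as the arm can. A call with a gripper value outside its range is refused whole. The fingers move at their own pace and stop on an object; the grip force is fixed at half the most. Time passes only in rows, so rows that do not move let the fingers close, or fill a call up. It gives the time, the measured TCP pose, the force and the opening at its end, in the units of the state.
- sensors.get_obs(): the state, without advancing time (a new reading comes with each control period).
- imaging.camera(name): name is "side" or "top"; returns a dict with "image" (384x512x3 uint8, red, green, blue), "intrinsics" (3x3 intrinsics, pixels), "rvec" (rotation vector, rad) and "tvec" (3), from world to camera coordinates, as OpenCV has them. Camera axes: x right, y down, z forward; pixel columns grow to the right and rows downward; lengths in m; the calibration is good to about 2 mm. A picture is of the moment at which its call begins. There is no depth.
- r.hand_in(): hands the job in, once; it reports no verdict.
Trained networks look in the newest picture that a camera, given by its name, has taken for a name from the list of things; names that differ only in an ending like _2 or _b are one class to them, and where a whole thing is asked for, a point or a joint stands for the part that bears it (a point fixed in the world has none). Each returns a list of dicts, best first, with "score" (0 to 1); they miss things now and then, are a little off and sometimes report something else, mostly with a low value. They report only what shows in the picture. A call takes as long as a camera call.
- spotter.masks_of(thing, camera): "region" (384x512 bool, what is visible of it) and "position" ([row, column] in pixels, amid what is visible of it).
The state is a dict: "time_s": time; "joint_pos": joint angles; "qd": joint speeds; "joint_torque": joint torques, N m; "position": TCP position; "tcp_rot": TCP orientation; "contact_force": force on the tool from outside, world axes, zero at the start; "torque": the same for the moment, N m; "finger_gap": opening from 0.0 (shut) to 1.0 (fully open).
Only numpy, scipy, OpenCV 4.12 (cv2) and the standard library are available. Lean on these libraries where they do the work, as an engineer would, in place of code of your own. Each camera call takes 0.05 s, during which the arm holds its last target.

## Working session

There is one attempt and no reset: what is moved stays moved. The work goes in short steps, Python scripts to look and compute and a tool call to move; the robot and the scene stay as the last step left them, time stands still between calls to the robot, and variables do not carry over. Pictures are saved under pics/ and viewed, and the job is handed in when it is done.

Besides the shell and the picture viewer there is one more tool, called after "Call:" in YAML: its name, and indented under it one key for each argument. drive_tool: Moves the arm, as the interface text tells. Its arguments: {"type":"object","properties":{"commands":{"type":"array","items":{"type":"object","properties":{"x":{"type":"number"},"y":{"type":"number"},"z":{"type":"number"},"roll":{"type":"number"},"jaw":{"type":"number"}}}}},"required":["commands"]}

```bash
ls; mkdir -p pics; cat > h.py <<'E'
import numpy as np, cv2
from workcell import sensors, imaging, r, spotter
def cam(n):
    c=imaging.camera(n); R,_=cv2.Rodrigues(np.array(c['rvec'],float)); return c,np.array(c['intrinsics']),R,np.array(c['tvec'],float).ravel()
def save(c,fn): cv2.imwrite(fn,c['image'][:,:,::-1])
def unproj(K,R,t,row,col,z):
    d=R.T@np.linalg.inv(K)@np.array([col,row,1.]); o=-R.T@t
    return o+d*(z-o[2])/d[2]
def proj(K,R,t,p):
    q=K@(R@np.array(p)+t); return q[1]/q[2],q[0]/q[2]
E
python3 - <<'E'
from h import *
o=sensors.get_obs()
print({k:np.round(v,3) for k,v in o.items()})
for n in('top','side'):
    c,K,R,t=cam(n); save(c,f'pics/{n}0.png'); print(n,'cam pos',-R.T@t, K[0,0])
    for th in ['rest','rest_bar','board','way_mouth','strip_mid','gib','jar','bowl','spatula','rest_front']:
        try:
            for m in spotter.masks_of(th,n)[:2]:
                p=m['position']; print(th,round(m['score'],2),np.round(p),int(m['region'].sum()),np.round(unproj(K,R,t,p[0],p[1],0.02),3))
        except Exception as e: print(th,e)
E
```

```text
pics
{'time_s': np.float64(0.0), 'joint_pos': array([ 1.154,  0.412, -0.013,  1.597,  0.006,  1.134, -0.082]), 'qd': array([ 0.001,  0.001, -0.001, -0.   , -0.001, -0.002, -0.   ]), 'joint_torque': array([ 0.0000e+00, -5.8795e+01,  6.4200e-01, -2.9108e+01, -5.4000e-02,
        1.8000e-02,  0.0000e+00]), 'position': array([ 0.213, -0.587,  0.222]), 'tcp_rot': array([ 0.819, -0.574, -0.001, -0.   ]), 'contact_force': array([ 0.545, -0.673,  0.43 ]), 'torque': array([ 0.014, -0.027, -0.007]), 'finger_gap': np.float64(0.998)}
top cam pos [4.44704002e-01 2.87624318e-04 9.71907312e-01] 347.1093805661391
rest 0.96 [222. 355.] 548 [ 0.499 -0.268  0.02 ]
rest_bar 0.73 [225. 354.] 569 [ 0.492 -0.267  0.02 ]
rest_bar 0.62 [224. 157.] 472 [0.479 0.273 0.02 ]
board 0.82 [181. 261.] 7272 [ 0.607 -0.008  0.02 ]
way_mouth 0.94 [182. 258.] 7463 [ 0.602 -0.     0.02 ]
strip_mid 0.91 [179. 256.] 7115 [0.612 0.004 0.02 ]
gib 0.95 [185. 265.] 428 [ 0.596 -0.021  0.02 ]
jar 0.66 [224. 158.] 437 [0.48  0.271 0.02 ]
bowl 0.74 [171. 376.] 738 [ 0.644 -0.327  0.02 ]
spatula 0.74 [182. 148.] 824 [0.596 0.306 0.02 ]
rest_front 0.65 [222. 352.] 579 [ 0.5   -0.259  0.02 ]
side cam pos [-0.01511598  0.65154994  0.96317914] 496.0841590537495
rest 0.68 [147. 341.] 552 [ 0.503 -0.283  0.02 ]
rest_bar 0.58 [148. 343.] 570 [ 0.496 -0.284  0.02 ]
board 0.77 [186. 245.] 6715 [0.6  0.01 0.02]
way_mouth 0.92 [187. 249.] 6478 [0.591 0.005 0.02 ]
strip_mid 0.8 [184. 245.] 6366 [0.606 0.005 0.02 ]
strip_mid 0.4 [148. 340.] 521 [ 0.503 -0.277  0.02 ]
gib 0.69 [177. 253.] 388 [ 0.608 -0.03   0.02 ]
jar 0.81 [270. 212.] 787 [0.48  0.249 0.02 ]
bowl 0.79 [114. 308.] 557 [ 0.66  -0.336  0.02 ]
spatula 0.64 [261. 156.] 1189 [0.594 0.318 0.02 ]
rest_front 0.77 [148. 343.] 517 [ 0.495 -0.282  0.02 ]
rest_front 0.73 [261. 157.] 1090 [0.591 0.318 0.02 ]
```

View pics/top0.png

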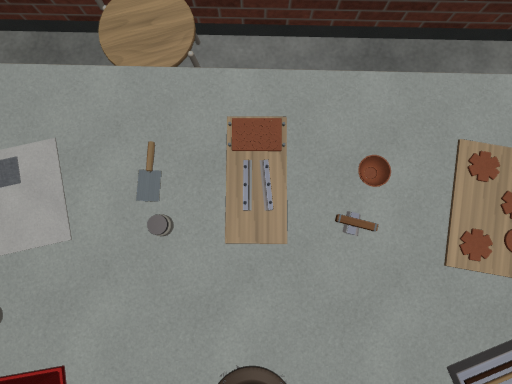

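View pics/side0.png

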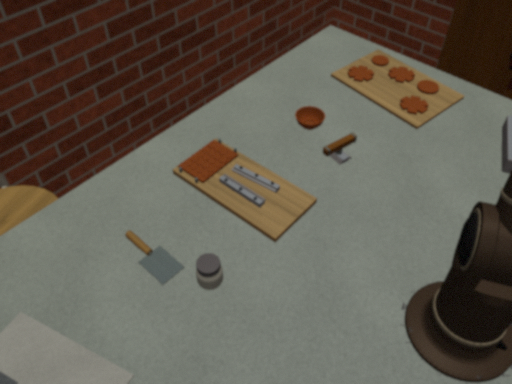

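```bash
python3 - <<'E'
import cv2
a=cv2.imread('pics/top0.png');b=cv2.imread('pics/side0.png')
cv2.imwrite('pics/t_rest.png',cv2.resize(a[185:265,310:410],None,fx=7,fy=7,interpolation=2))
cv2.imwrite('pics/t_board.png',cv2.resize(a[100:260,190:330],None,fx=3.75,fy=3.75,interpolation=2))
cv2.imwrite('pics/s_rest.png',cv2.resize(b[110:190,290:390],None,fx=7,fy=7,interpolation=2))
cv2.imwrite('pics/s_board.png',cv2.resize(b[110:260,150:350],None,fx=4,fy=4,interpolation=2))
E
```

```text
(no output)
```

View pics/t_rest.png

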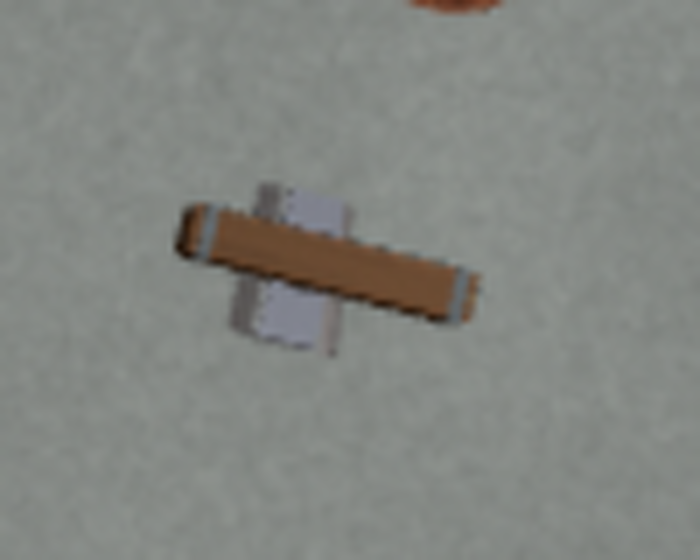

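View pics/t_board.png

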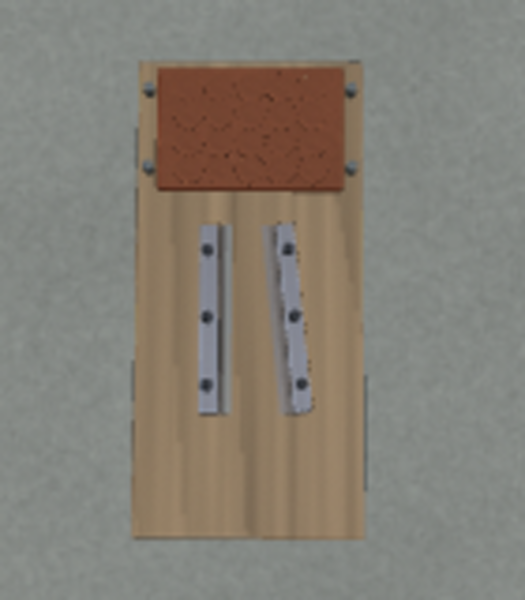

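View pics/s_rest.png

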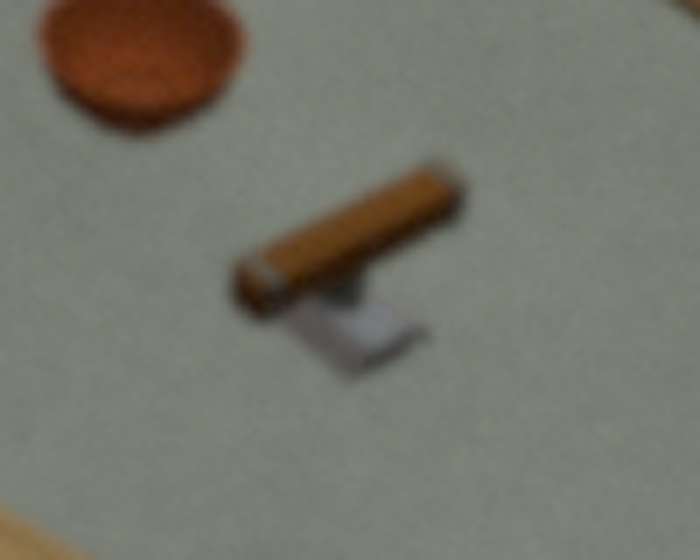

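View pics/s_board.png

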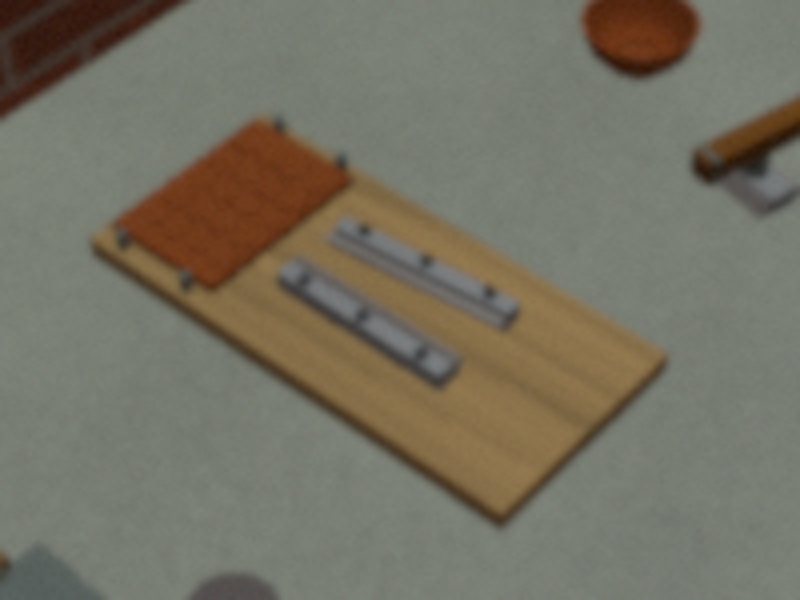

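```bash
cat >> h.py <<'E'
S=8
def render(K,R,t,polys3,shape=(384,512),win=None):
    r0,r1,c0,c1=win
    m=np.zeros(((r1-r0)*S,(c1-c0)*S),np.uint8)
    for P in polys3:
        q=(K@(R@np.array(P).T+t[:,None])); uv=(q[:2]/q[2]).T
        uv=(uv-[c0,r0]+0.5)*S-0.5
        h=cv2.convexHull(np.round(uv*16).astype(np.int32)); cv2.fillConvexPoly(m,h,255,shift=4)
    return cv2.resize(m,(c1-c0,r1-r0),interpolation=cv2.INTER_AREA)/255.
def T(pts,x,y,yaw,z0=0):
    c,s=np.cos(yaw),np.sin(yaw); P=np.array(pts,float)
    return np.c_[x+c*P[:,0]-s*P[:,1], y+s*P[:,0]+c*P[:,1], P[:,2]+z0]
def box(x0,x1,y0,y1,z0,z1): return [(a,b,c) for a in(x0,x1) for b in(y0,y1) for c in(z0,z1)]
k=0.014*np.tan(np.pi/6)
FOOT=[(-.03,.022,0),(.03,.022,0),(-.03,-.025,0),(.03,-.019,0),(-.03,.022-k,.014),(.03,.022-k,.014),(-.03,-.025+k,.014),(.03,-.019+k,.014)]
BAR=box(-.01,.01,-.055,.055,.034,.056)
E
cat > fit.py <<'E'
from h import *
from scipy.optimize import minimize
import sys
cs={n:cam(n) for n in('top','side')}
for n in cs: save(cs[n][0],f'pics/{n}_f.png')
def softmask(img,win,fg,bg):
    r0,r1,c0,c1=win; a=img[r0:r1,c0:c1].astype(float)
    d=np.array(fg,float)-bg; return np.clip(((a-bg)@d)/(d@d),0,1)
wins={'top':(190,250,320,390),'side':(120,175,310,370)}
bw={'top':(100,260,205,305),'side':(125,250,160,330)}
def bg(img,win):
    r0,r1,c0,c1=win;return np.median(img[r0:r1,c0:c1].reshape(-1,3),0)
for n in cs:
    img=cs[n][0]['image']; b=bg(img,wins[n]); print(n,'bg',b)
# brown: r-b
def chroma(img,win):
    r0,r1,c0,c1=win; a=img[r0:r1,c0:c1].astype(float); return a[...,0]-a[...,2]
def fit(n_list,prm0,polys,win,z0,excl=0):
    data={}
    for n in n_list:
        ch=chroma(cs[n][0]['image'],win[n]); lo=np.median(ch[:4]) ; hi=np.percentile(ch,97 if win is wins else 75)
        data[n]=np.clip((ch-lo)/(0.7*(hi-lo)),0,1); 
        cv2.imwrite(f'pics/m_{n}_{len(polys[0])}_{"r" if win is wins else "b"}.png',(data[n]*255).astype(np.uint8))
    def cost(p):
        e=0
        for n in n_list:
            c,K,R,t=cs[n]; m=render(K,R,t,[T(P,*p,z0) for P in polys],win=win[n]); e+=np.mean((m-data[n])**2)
        return e
    best=None
    for dy in(-.1,0,.1):
        s=np.array([prm0+np.array(d) for d in([0,0,dy],[.01,0,dy],[0,.01,dy],[0,0,dy+.1])])
        o=minimize(cost,prm0,method='Nelder-Mead',options=dict(initial_simplex=s,xatol=1e-5,fatol=1e-8,maxiter=300))
        if best is None or o.fun<best.fun: best=o
    return best.x,best.fun
BT=box(-.2,.16,-.085,.085,0,.018)
for nl in(['top'],['side'],['top','side']):
    p=fit(nl,np.array([.497,-.26,-.2]),[BAR],wins,0); print('rest',nl,np.round(p[0],4),round(p[1],4))
    q=fit(nl,np.array([.62,0.,0.]),[BT],bw,0); print('board',nl,np.round(q[0],4),round(q[1],4))
E
python3 fit.py
```

```text
top bg [133. 138. 134.]
side bg [121. 126. 116.]
rest ['top'] [ 0.4979 -0.2641 -0.2198] 0.01
board ['top'] [0.6342 0.0055 0.0194] 0.0505
rest ['side'] [ 0.5006 -0.2674 -0.1359] 0.0457
board ['side'] [0.6378 0.0035 0.0224] 0.0424
rest ['top', 'side'] [ 0.4983 -0.2641 -0.2098] 0.0597
board ['top', 'side'] [0.6352 0.005  0.0209] 0.0972
```

```bash
cat > ov.py <<'E'
from h import *
def overlay(rest,board,tag,z0=0):
    for n,w,s in(('top',(100,265,200,400),4),('side',(100,260,150,370),3.6)):
        c,K,R,t=cam(n); a=cv2.resize(c['image'][w[0]:w[1],w[2]:w[3],::-1].copy(),None,fx=s,fy=s,interpolation=2)
        def dr(P,col):
            q=(K@(R@np.array(P).T+t[:,None])); uv=((q[:2]/q[2]).T-[w[2],w[0]]+.5)*s-.5
            cv2.polylines(a,[np.round(uv*16).astype(np.int32)],True,col,1,shift=4)
        F=T(FOOT,*rest,z0); dr(F[[0,1,3,2]],(0,255,255)); dr(F[[4,5,7,6]],(255,255,0))
        B=T(BAR,*rest,z0); dr(B[[1,3,7,5]],(0,255,0))
        dr(T([(-.2,-.085,.018),(-.2,.085,.018),(.16,.085,.018),(.16,-.085,.018)],*board),(0,0,255))
        g=lambda x:-.022+.1*(x+.03)
        dr(T([(-.11,.022,.018),(.03,.022,.018)],*board),(255,0,0)); dr(T([(-.11,g(-.11),.018),(.03,g(.03),.018)],*board),(255,0,255))
        k2=.016*np.tan(np.pi/6)
        dr(T([(-.11,.022-k2,.034),(.03,.022-k2,.034)],*board),(255,0,0)); dr(T([(-.11,g(-.11)+k2,.034),(.03,g(.03)+k2,.034)],*board),(255,0,255))
        dr(T([(.057,-.07,.028),(.057,.07,.028)],*board),(0,0,255))
        cv2.imwrite(f'pics/ov_{n}_{tag}.png',a)
E
python3 -c "
from ov import *
overlay((.498,-.2641,-.2198),(.635,.005,.02),'a')"
```

```text
(no output)
```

View pics/ov_top_a.png

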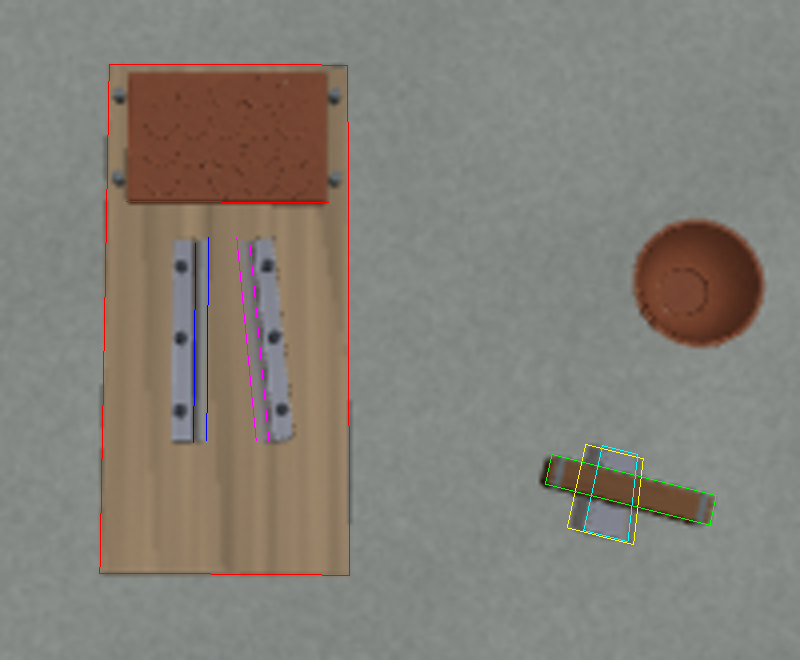

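View pics/ov_side_a.png

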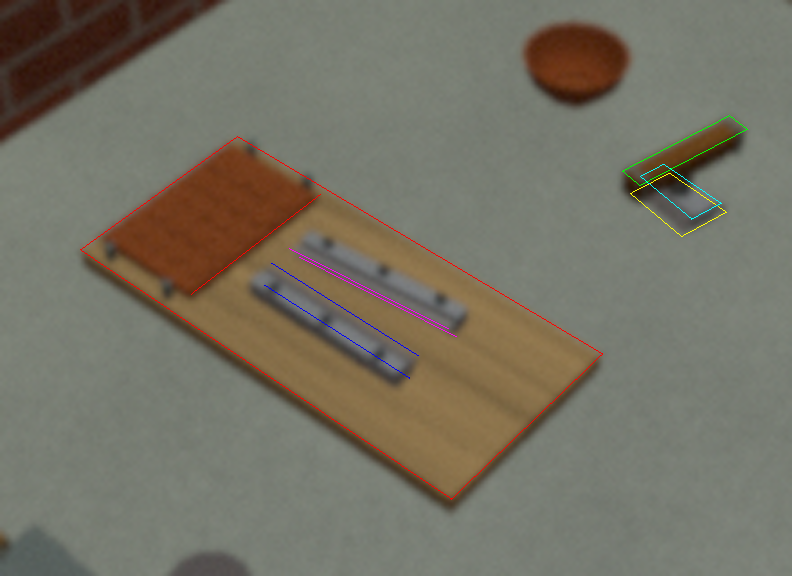

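```bash
python3 - <<'E'
from h import *
c,K,R,t=cam('top'); w=(155,215,235,281); s=13
a=cv2.resize(c['image'][w[0]:w[1],w[2]:w[3],::-1].copy(),None,fx=s,fy=s,interpolation=cv2.INTER_CUBIC)[:790]
board=(.635,.005,.02)
def dr(P,col):
    P=T(P,*board); q=(K@(R@P.T+t[:,None])); uv=((q[:2]/q[2]).T-[w[2],w[0]]+.5)*s-.5
    cv2.polylines(a,[np.round(uv*16).astype(np.int32)],True,col,1,shift=4)
for x in np.arange(-.12,.05,.05): pass
for y in np.arange(-.05,.051,.01): dr([(-.14,y,.034),(.04,y,.034)],(0,0,255) if abs(y)<1e-6 else (0,200,0))
for x in np.arange(-.13,.05,.02): dr([(x,-.05,.034),(x,.05,.034)],(200,200,0))
cv2.imwrite('pics/z.png',cv2.resize(a,(598,600) if a.shape[1]==598 else None,fx=1 ,fy=1))
E
```

```text
(no output)
```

View pics/z.png

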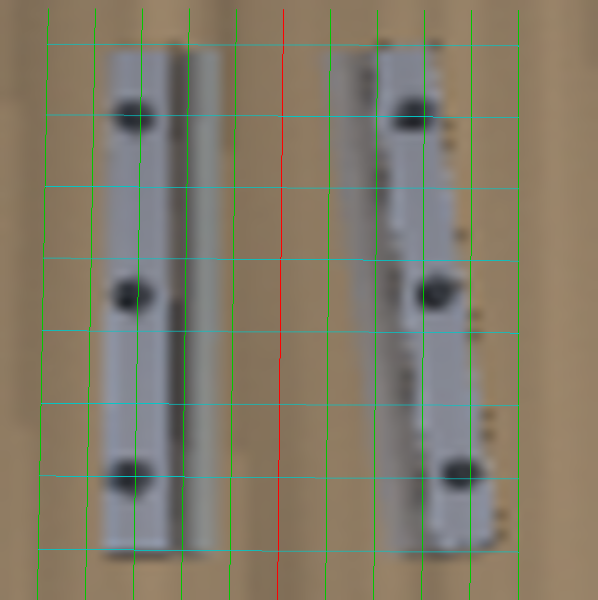

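Call:
drive_tool:
  commands:
    - {"roll": -0.125,"jaw": -0.3}
    - {"roll": -0.125,"jaw": -0.3}
    - {"roll": -0.125,"jaw": -0.3}
    - {"roll": -0.125,"jaw": -0.3}
    - {"roll": -0.125,"jaw": -0.3}
    - {"roll": -0.125,"jaw": -0.3}
    - {"roll": -0.125,"jaw": -0.3}
    - {"roll": -0.125,"jaw": -0.3}

```text
invalid input
```

```bash
cat > go.py <<'E'
from h import *
import sys
from scipy.spatial.transform import Rotation as Ro
o=sensors.get_obs(); Rt=Ro.from_quat(o['tcp_rot']).as_matrix()
p=np.array(o['position']); yaw=np.arctan2(Rt[1,0],Rt[0,0])
print('t',round(float(o['time_s']),2),'p',np.round(p,4),'yaw',round(yaw,4),'tilt',np.round(Rt[:2,2],4),'gap',round(float(o['finger_gap']),3),'F',np.round(o['contact_force'],1),'M',np.round(o['torque'],2))
if len(sys.argv)>3:
    g=np.array([float(v) for v in sys.argv[1:4]]); d=Rt.T@(g-p)*1000
    print('tool shift mm',np.round(d,1),np.linalg.norm(d))
    if len(sys.argv)>4: print('roll',round(-(((float(sys.argv[4])-yaw)+np.pi/2)%np.pi-np.pi/2),4))
E
python3 go.py 0.498 -0.264 0.12 -0.22
```

```text
t 1.35 p [ 0.2136 -0.5874  0.2226] yaw -1.222 tilt [-0. -0.] gap 1.0 F [-0.6  0.9 -0.6] M [ 0.09  0.01 -0.02]
tool shift mm [-206.7 -377.8  102.6] 442.74222045673815
roll -1.002
```

Call:
drive_tool:
  commands:
    - {"x": 0,"y": 0,"z": 0,"roll": -0.12,"jaw": -0.3}
    - {"x": 0,"y": 0,"z": 0,"roll": -0.12,"jaw": -0.3}
    - {"x": 0,"y": 0,"z": 0,"roll": -0.12,"jaw": -0.3}
    - {"x": 0,"y": 0,"z": 0,"roll": -0.12,"jaw": -0.3}
    - {"x": 0,"y": 0,"z": 0,"roll": -0.12,"jaw": -0.3}
    - {"x": 0,"y": 0,"z": 0,"roll": -0.12,"jaw": -0.3}
    - {"x": 0,"y": 0,"z": 0,"roll": -0.12,"jaw": -0.3}
    - {"x": 0,"y": 0,"z": 0,"roll": -0.12,"jaw": -0.3}

```text
time_s: 2.02
position: [0.2139, -0.5873, 0.2227]
tcp_rot: [0.994, -0.114, -0.0, 0.0]
contact_force: [0.5, -0.4, -0.6]
finger_gap: 0.651
```

```bash
python3 go.py 0.498 -0.264 0.12 -0.22
```

```text
t 2.02 p [ 0.2139 -0.5873  0.2227] yaw -0.2275 tilt [-0.0003 -0.0004] gap 0.651 F [ 0.5 -0.4 -0.6] M [-0.07  0.01 -0.01]
tool shift mm [ 203.9 -379.1  102.5] 442.49133719573797
roll -0.0075
```

Call:
drive_tool:
  commands:
    - {"x": 18,"y": -34,"z": 6,"roll": 0,"jaw": -0.3}
    - {"x": 18,"y": -34,"z": 6,"roll": 0,"jaw": -0.3}
    - {"x": 18,"y": -34,"z": 6,"roll": 0,"jaw": -0.3}
    - {"x": 18,"y": -34,"z": 6,"roll": 0,"jaw": -0.3}
    - {"x": 18,"y": -34,"z": 6,"roll": 0,"jaw": -0.3}
    - {"x": 18,"y": -34,"z": 6,"roll": 0,"jaw": -0.3}
    - {"x": 18,"y": -34,"z": 6,"roll": 0,"jaw": -0.3}
    - {"x": 18,"y": -34,"z": 6,"roll": 0,"jaw": -0.3}

```text
time_s: 2.68
position: [0.4126, -0.3558, 0.1727]
tcp_rot: [0.993, -0.118, -0.0, 0.004]
contact_force: [-1.1, -0.1, -0.0]
finger_gap: 0.651
```

```bash
python3 go.py 0.498 -0.264 0.12 -0.22
```

```text
t 2.68 p [ 0.4126 -0.3558  0.1727] yaw -0.2368 tilt [-0.0013 -0.0087] gap 0.651 F [-1.1 -0.1 -0. ] M [-0.11 -0.06 -0.  ]
tool shift mm [  61.5 -109.8   51.8] 136.03777344504866
roll -0.0168
```

Call:
drive_tool:
  commands:
    - {"x": 15,"y": -25,"z": 10,"roll": 0,"jaw": -0.3}
    - {"x": 15,"y": -25,"z": 10,"roll": 0,"jaw": -0.3}
    - {"x": 13,"y": -25,"z": 10,"roll": 0,"jaw": -0.3}
    - {"x": 8,"y": -16,"z": 8,"roll": 0,"jaw": -0.3}
    - {"x": 2,"y": -4,"z": 4,"roll": -0.01,"jaw": -0.3}
    - {"x": 0,"y": 0,"z": 0,"roll": 0,"jaw": -0.3}
    - {"x": 0,"y": 0,"z": 0,"roll": 0,"jaw": -0.3}
    - {"x": 0,"y": 0,"z": 0,"roll": 0,"jaw": -0.3}

```text
time_s: 3.35
position: [0.4948, -0.2639, 0.1288]
tcp_rot: [0.994, -0.106, 0.001, 0.003]
contact_force: [-0.3, -0.0, 0.7]
finger_gap: 0.649
```

```bash
python3 go.py 0.498 -0.264 0.12 -0.22; python3 -c "
from ov import *
overlay((.498,-.2641,-.2198),(.635,.005,.02),'b')"
```

```text
t 3.35 p [ 0.4948 -0.2639  0.1288] yaw -0.2131 tilt [ 0.0022 -0.007 ] gap 0.649 F [-0.3 -0.   0.7] M [-0.03 -0.04 -0.02]
tool shift mm [ 3.1 -0.7  8.8] 9.355877050969008
roll 0.0069
```

View pics/ov_side_b.png

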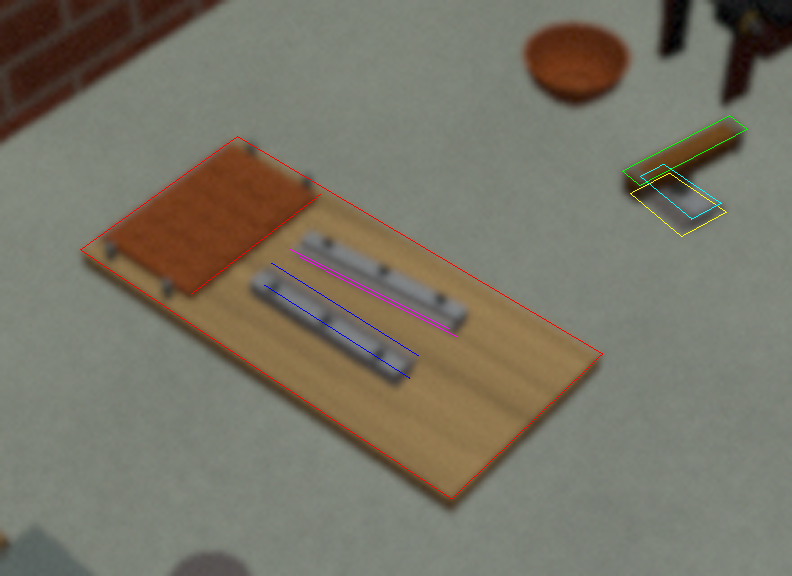

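Call:
drive_tool:
  commands:
    - {"x": 3,"y": 0,"z": 20,"roll": 0.007,"jaw": -0.3}
    - {"x": 0,"y": 0,"z": 25,"roll": 0,"jaw": -0.3}
    - {"x": 0,"y": 0,"z": 20,"roll": 0,"jaw": -0.3}
    - {"x": 0,"y": 0,"z": 10,"roll": 0,"jaw": -0.3}
    - {"x": 0,"y": 0,"z": 5,"roll": 0,"jaw": -0.3}
    - {"x": 0,"y": 0,"z": 0,"roll": 0,"jaw": -0.3}
    - {"x": 0,"y": 0,"z": 0,"roll": 0,"jaw": -0.3}
    - {"x": 0,"y": 0,"z": 0,"roll": 0,"jaw": -0.3}

```text
time_s: 4.12
position: [0.4967, -0.2762, 0.0519]
tcp_rot: [0.993, -0.117, 0.005, 0.007]
contact_force: [0.4, -0.4, 0.3]
finger_gap: 0.647
```

```bash
python3 go.py 0.498 -0.264 0.026 -0.22; python3 -c "
from ov import *
overlay((.498,-.2641,-.2198),(.635,.005,.02),'c')"
```

```text
t 4.12 p [ 0.4967 -0.2762  0.0519] yaw -0.2354 tilt [ 0.0091 -0.0152] gap 0.647 F [ 0.4 -0.4  0.3] M [ 0.02 -0.03  0.11]
tool shift mm [ -1.9 -12.5  25.7] 28.67950677627649
roll -0.0154
```

View pics/ov_side_c.png

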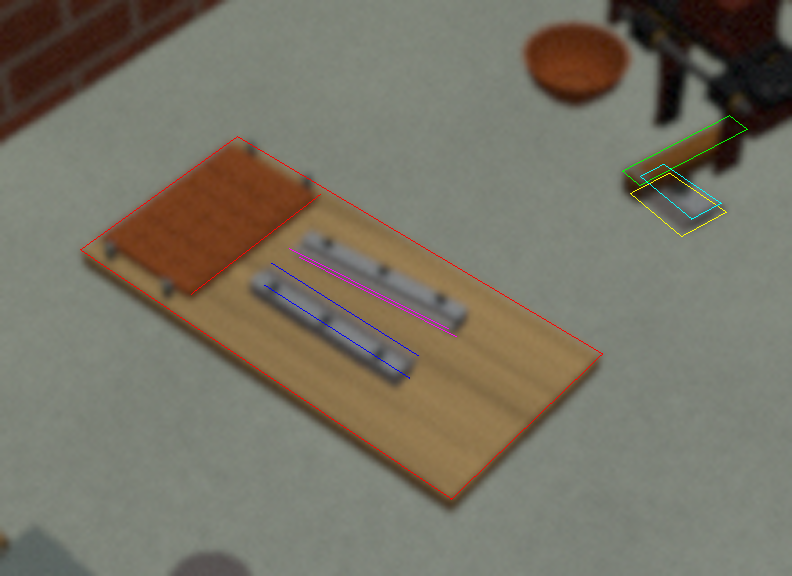

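View pics/ov_top_c.png

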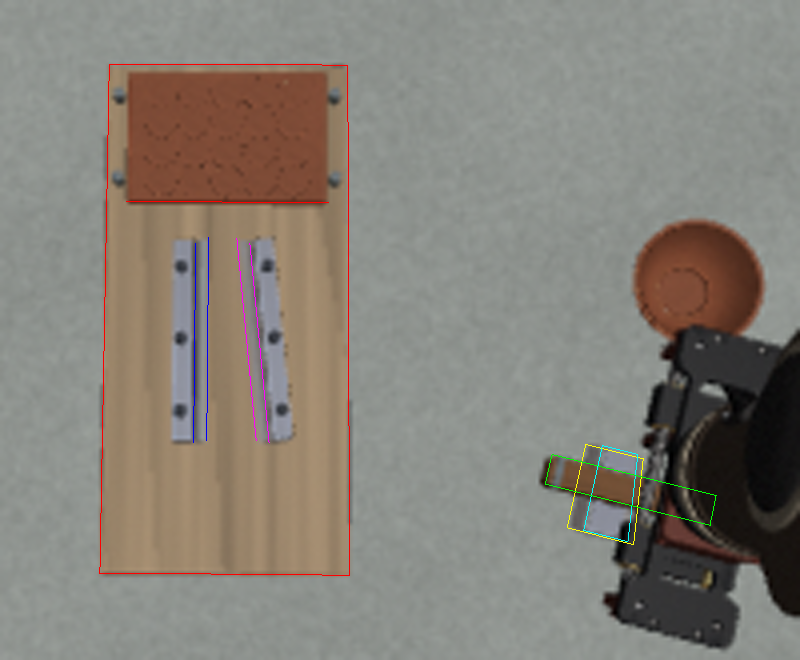

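Call:
drive_tool:
  commands:
    - {"x": 0,"y": -3,"z": 0,"roll": 0,"jaw": -0.3}
    - {"x": 0,"y": -3,"z": 0,"roll": 0,"jaw": -0.3}
    - {"x": 0,"y": -3,"z": 0,"roll": 0,"jaw": -0.3}
    - {"x": 0,"y": -3,"z": 0,"roll": -0.015,"jaw": -0.3}
    - {"x": 0,"y": 0,"z": 0,"roll": 0,"jaw": -0.3}
    - {"x": 0,"y": 0,"z": 0,"roll": 0,"jaw": -0.3}
    - {"x": 0,"y": 0,"z": 0,"roll": 0,"jaw": -0.3}
    - {"x": 0,"y": 0,"z": 0,"roll": 0,"jaw": -0.3}

```text
time_s: 4.88
position: [0.5019, -0.2627, 0.0545]
tcp_rot: [0.994, -0.108, 0.008, 0.008]
contact_force: [0.3, -0.1, 0.3]
finger_gap: 0.649
```

```bash
python3 go.py 0.498 -0.264 0.026 -0.22
```

```text
t 4.88 p [ 0.5019 -0.2627  0.0545] yaw -0.2165 tilt [ 0.0134 -0.017 ] gap 0.649 F [ 0.3 -0.1  0.3] M [-0.07 -0.02 -0.  ]
tool shift mm [-4.   1.7 28.4] 28.75286470424723
roll 0.0035
```

Call:
drive_tool:
  commands:
    - {"x": 0,"y": 0,"z": 0,"roll": 0,"jaw": -0.3}
    - {"x": 0,"y": 0,"z": 0,"roll": 0,"jaw": -0.3}
    - {"x": 0,"y": 0,"z": 0,"roll": 0,"jaw": -0.3}
    - {"x": 0,"y": 0,"z": 0,"roll": 0,"jaw": -0.3}
    - {"x": 0,"y": 0,"z": 0,"roll": 0,"jaw": -0.3}
    - {"x": 0,"y": 0,"z": 0,"roll": 0,"jaw": -0.3}
    - {"x": 0,"y": 0,"z": 0,"roll": 0,"jaw": -0.3}
    - {"x": 0,"y": 0,"z": 0,"roll": 0,"jaw": -0.3}

```text
time_s: 5.55
position: [0.5015, -0.2633, 0.0542]
tcp_rot: [0.994, -0.109, 0.007, 0.008]
contact_force: [-0.2, -0.2, -0.3]
finger_gap: 0.651
```

```bash
python3 go.py 0.498 -0.264 0.026 -0.22
```

```text
t 5.55 p [ 0.5015 -0.2633  0.0542] yaw -0.2176 tilt [ 0.0128 -0.017 ] gap 0.651 F [-0.2 -0.2 -0.3] M [-0.02 -0.08 -0.06]
tool shift mm [-3.7  1.1 28.1] 28.39452556443473
roll 0.0024
```

Call:
drive_tool:
  commands:
    - {"x": -1,"y": 0,"z": 3,"roll": 0,"jaw": -0.3}
    - {"x": -1,"y": 0,"z": 4,"roll": 0,"jaw": -0.3}
    - {"x": -1,"y": 0,"z": 5,"roll": 0,"jaw": -0.3}
    - {"x": -0.5,"y": 0.5,"z": 5,"roll": 0,"jaw": -0.3}
    - {"x": 0,"y": 0.5,"z": 4,"roll": 0,"jaw": -0.3}
    - {"x": 0,"y": 0,"z": 3,"roll": 0,"jaw": -0.3}
    - {"x": 0,"y": 0,"z": 1,"roll": 0,"jaw": -0.3}
    - {"x": 0,"y": 0,"z": 0,"roll": 0,"jaw": -0.3}

```text
time_s: 6.22
position: [0.4972, -0.2638, 0.0256]
tcp_rot: [0.994, -0.109, 0.007, 0.008]
contact_force: [-0.1, -0.5, 0.9]
finger_gap: 0.652
```

```bash
python3 go.py 0.498 -0.264 0.026 -0.22
```

```text
t 6.22 p [ 0.4972 -0.2638  0.0256] yaw -0.2177 tilt [ 0.0116 -0.0164] gap 0.652 F [-0.1 -0.5  0.9] M [-0.04 -0.06  0.  ]
tool shift mm [ 0.9  0.  -0.4] 0.9425657519092941
roll 0.0023
```

Call:
drive_tool:
  commands:
    - {"x": 0.9,"y": 0,"z": 0,"roll": 0,"jaw": -0.3}
    - {"x": 0,"y": 0,"z": 0,"roll": 0,"jaw": 0.4}
    - {"x": 0,"y": 0,"z": 0,"roll": 0,"jaw": 1}
    - {"x": 0,"y": 0,"z": 0,"roll": 0,"jaw": 1}
    - {"x": 0,"y": 0,"z": 0,"roll": 0,"jaw": 1}
    - {"x": 0,"y": 0,"z": 0,"roll": 0,"jaw": 1}
    - {"x": 0,"y": 0,"z": 0,"roll": 0,"jaw": 1}
    - {"x": 0,"y": 0,"z": 0,"roll": 0,"jaw": 1}

```text
time_s: 6.88
position: [0.4987, -0.2641, 0.0264]
tcp_rot: [0.994, -0.109, 0.007, 0.008]
contact_force: [0.2, -1.1, 0.4]
finger_gap: 0.225
```

```bash
python3 go.py 0.498 -0.264 0.026 -0.22
```

```text
t 6.88 p [ 0.4987 -0.2641  0.0264] yaw -0.2176 tilt [ 0.0125 -0.0168] gap 0.225 F [ 0.2 -1.1  0.4] M [-0.02  0.11 -0.03]
tool shift mm [-0.7  0.   0.3] 0.7922084943594623
roll 0.0024
```

Call:
drive_tool:
  commands:
    - {"x": 0,"y": 0,"z": -2,"roll": 0,"jaw": 1}
    - {"x": 0,"y": 0,"z": -10,"roll": 0,"jaw": 1}
    - {"x": 0,"y": 0,"z": -20,"roll": 0,"jaw": 1}
    - {"x": 0,"y": 0,"z": -20,"roll": 0,"jaw": 1}
    - {"x": 0,"y": 0,"z": -15,"roll": 0,"jaw": 1}
    - {"x": 0,"y": 0,"z": -5,"roll": 0,"jaw": 1}
    - {"x": 0,"y": 0,"z": 0,"roll": 0,"jaw": 1}
    - {"x": 0,"y": 0,"z": 0,"roll": 0,"jaw": 1}

```text
time_s: 7.55
position: [0.4948, -0.2615, 0.1012]
tcp_rot: [0.994, -0.108, 0.004, 0.006]
contact_force: [-0.3, -0.8, -3.5]
finger_gap: 0.224
```

```bash
python3 go.py 0.475 -0.005 0.11 0.02
```

```text
t 7.55 p [ 0.4948 -0.2615  0.1012] yaw -0.2172 tilt [ 0.0065 -0.0137] gap 0.224 F [-0.3 -0.8 -3.5] M [-0.   -0.05 -0.05]
tool shift mm [ -74.5 -246.   -12.5] 257.3707058663946
roll -0.2372
```

Call:
drive_tool:
  commands:
    - {"x": -3,"y": -8,"z": 0,"roll": 0,"jaw": 1}
    - {"x": -5,"y": -15,"z": 0,"roll": 0,"jaw": 1}
    - {"x": -6,"y": -20,"z": 0,"roll": 0,"jaw": 1}
    - {"x": -6,"y": -20,"z": 0,"roll": 0,"jaw": 1}
    - {"x": -6,"y": -20,"z": 0,"roll": 0,"jaw": 1}
    - {"x": -6,"y": -20,"z": 0,"roll": 0,"jaw": 1}
    - {"x": -5,"y": -15,"z": 0,"roll": 0,"jaw": 1}
    - {"x": -3,"y": -8,"z": 0,"roll": 0,"jaw": 1}

```text
time_s: 8.22
position: [0.4763, -0.1224, 0.0918]
tcp_rot: [0.994, -0.111, -0.002, 0.005]
contact_force: [0.3, -0.1, -4.0]
finger_gap: 0.224
```

```bash
python3 go.py 0.475 -0.004 0.11 0.02
```

```text
t 8.22 p [ 0.4763 -0.1224  0.0918] yaw -0.2218 tilt [-0.0048 -0.0097] gap 0.224 F [ 0.3 -0.1 -4. ] M [ 0.01 -0.03  0.05]
tool shift mm [ -27.4 -115.   -19.4] 119.75976200954763
roll -0.2418
```

Call:
drive_tool:
  commands:
    - {"x": -4,"y": -10,"z": -1,"roll": 0,"jaw": 1}
    - {"x": -5,"y": -15,"z": -1,"roll": -0.03,"jaw": 1}
    - {"x": -5,"y": -18,"z": -1,"roll": -0.05,"jaw": 1}
    - {"x": -4,"y": -18,"z": -1,"roll": -0.05,"jaw": 1}
    - {"x": -2,"y": -16,"z": -1,"roll": -0.05,"jaw": 1}
    - {"x": -1,"y": -14,"z": 0,"roll": -0.04,"jaw": 1}
    - {"x": 0,"y": -8,"z": 0,"roll": -0.02,"jaw": 1}
    - {"x": 0,"y": 0,"z": 0,"roll": 0,"jaw": 1}

```text
time_s: 8.88
position: [0.4662, -0.0079, 0.095]
tcp_rot: [1.0, 0.025, -0.003, 0.004]
contact_force: [0.2, -0.6, -3.9]
finger_gap: 0.223
```

```bash
python3 go.py 0.475 -0.004 0.11 0.02
```

```text
t 8.88 p [ 0.4662 -0.0079  0.095 ] yaw 0.0492 tilt [-0.0066 -0.0082] gap 0.223 F [ 0.2 -0.6 -3.9] M [-0.06 -0.09 -0.01]
tool shift mm [  8.8  -3.3 -15.1] 17.771289405550306
roll 0.0292
```

Call:
drive_tool:
  commands:
    - {"x": 2,"y": -1,"z": 2,"roll": 0.01,"jaw": 1}
    - {"x": 2,"y": -1,"z": 4,"roll": 0.01,"jaw": 1}
    - {"x": 2,"y": -1,"z": 5,"roll": 0.01,"jaw": 1}
    - {"x": 2,"y": 0,"z": 5,"roll": 0,"jaw": 1}
    - {"x": 1,"y": 0,"z": 5,"roll": 0,"jaw": 1}
    - {"x": 0,"y": 0,"z": 4,"roll": 0,"jaw": 1}
    - {"x": 0,"y": 0,"z": 2,"roll": 0,"jaw": 1}
    - {"x": 0,"y": 0,"z": 0,"roll": 0,"jaw": 1}

```text
time_s: 9.55
position: [0.4762, -0.0081, 0.0638]
tcp_rot: [1.0, 0.005, -0.004, 0.005]
contact_force: [0.5, 0.2, -2.4]
finger_gap: 0.231
```

```bash
python3 go.py 0.475 -0.004 0.045 0.02;  python3 - <<'E'
from ov import *
p=sensors.get_obs()['position']
overlay((p[0],p[1],.02),(.635,.005,.02),'d',p[2]-.026)
E
```

```text
t 9.55 p [ 0.4762 -0.0081  0.0638] yaw 0.0096 tilt [-0.0082 -0.0099] gap 0.231 F [ 0.5  0.2 -2.4] M [-0.01 -0.03  0.02]
tool shift mm [-1.  -4.3 18.8] 19.310218683826843
roll -0.0104
```

View pics/ov_side_d.png

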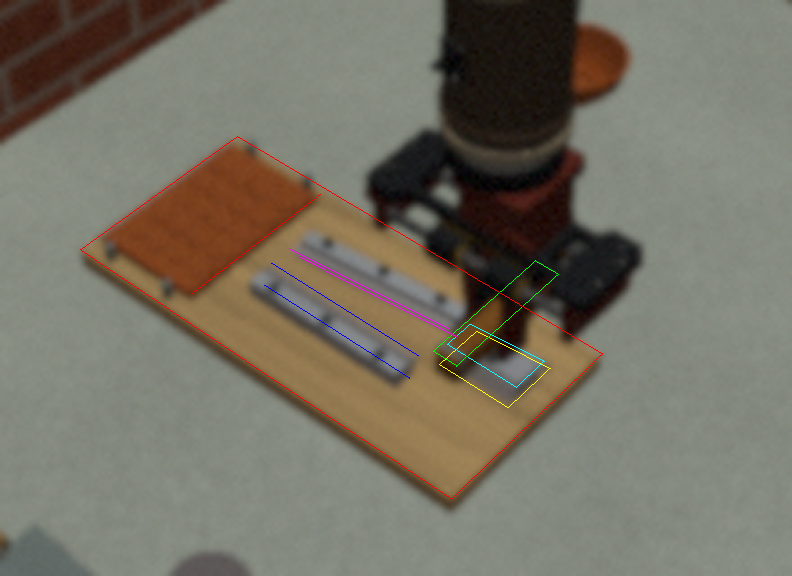

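View pics/ov_top_d.png

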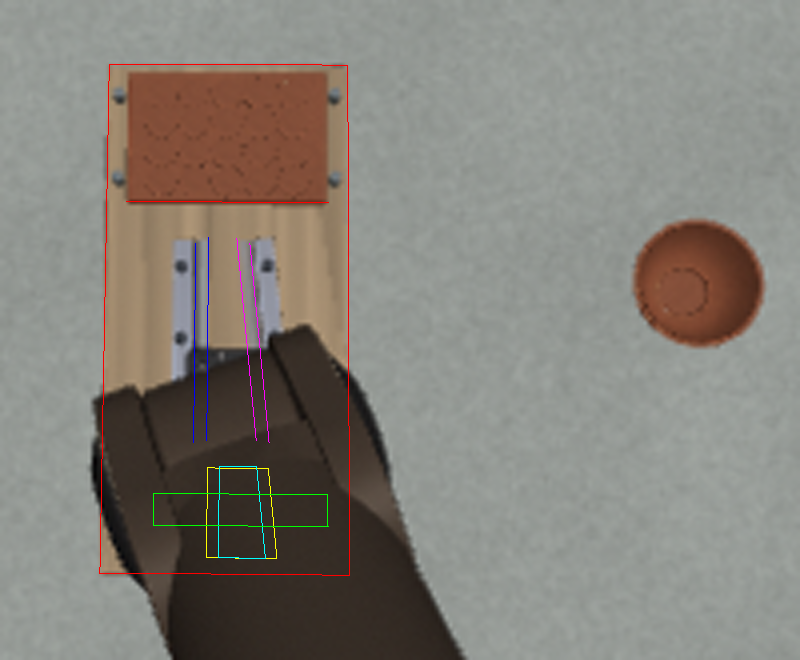

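Call:
drive_tool:
  commands:
    - {"x": 0,"y": -1,"z": 2,"roll": -0.005,"jaw": 1}
    - {"x": 0,"y": -1.5,"z": 3,"roll": -0.005,"jaw": 1}
    - {"x": 0,"y": -1.5,"z": 3.5,"roll": 0,"jaw": 1}
    - {"x": 0,"y": -0.5,"z": 3.5,"roll": 0,"jaw": 1}
    - {"x": 0,"y": 0,"z": 2.5,"roll": 0,"jaw": 1}
    - {"x": 0,"y": 0,"z": 1.5,"roll": 0,"jaw": 1}
    - {"x": 0,"y": 0,"z": 0.5,"roll": 0,"jaw": 1}
    - {"x": 0,"y": 0,"z": 0,"roll": 0,"jaw": 1}

```text
time_s: 10.32
position: [0.4765, -0.003, 0.0468]
tcp_rot: [1.0, 0.011, -0.003, 0.005]
contact_force: [0.2, 0.7, -3.5]
finger_gap: 0.227
```

```bash
python3 go.py 0.475 -0.004 0.044 0.02
```

```text
t 10.32 p [ 0.4765 -0.003   0.0468] yaw 0.0213 tilt [-0.0061 -0.0099] gap 0.227 F [ 0.2  0.7 -3.5] M [-0.01 -0.1  -0.04]
tool shift mm [-1.6  1.   2.8] 3.3379624288627583
roll 0.0013
```

Call:
drive_tool:
  commands:
    - {"x": 0,"y": 0.4,"z": 0.6,"roll": 0,"jaw": 1}
    - {"x": 0,"y": 0.4,"z": 0.6,"roll": 0,"jaw": 1}
    - {"x": 0,"y": 0.2,"z": 0.5,"roll": 0,"jaw": 1}
    - {"x": 0,"y": 0,"z": 0.5,"roll": 0,"jaw": 1}
    - {"x": 0,"y": 0,"z": 0.4,"roll": 0,"jaw": 1}
    - {"x": 0,"y": 0,"z": 0.3,"roll": 0,"jaw": 1}
    - {"x": 0,"y": 0,"z": 0,"roll": 0,"jaw": 1}
    - {"x": 0,"y": 0,"z": 0,"roll": 0,"jaw": 1}

```text
time_s: 10.98
position: [0.4775, -0.0042, 0.0446]
tcp_rot: [1.0, 0.01, -0.002, 0.005]
contact_force: [-0.1, 1.0, -3.7]
finger_gap: 0.223
```

```bash
python3 go.py 0.475 -0.004 0.044 0.02
```

```text
t 10.98 p [ 0.4775 -0.0042  0.0446] yaw 0.021 tilt [-0.004  -0.0102] gap 0.223 F [-0.1  1.  -3.7] M [-0.02 -0.08 -0.01]
tool shift mm [-2.5 -0.3  0.6] 2.5826322125798487
roll 0.001
```

Call:
drive_tool:
  commands:
    - {"x": 0,"y": 0,"z": 0.3,"roll": 0,"jaw": 1}
    - {"x": 0,"y": 0,"z": 0.3,"roll": 0,"jaw": 1}
    - {"x": 0,"y": 0,"z": 0.3,"roll": 0,"jaw": 1}
    - {"x": 0,"y": 0,"z": 0.3,"roll": 0,"jaw": 1}
    - {"x": 0,"y": 0,"z": 0.3,"roll": 0,"jaw": 1}
    - {"x": 0,"y": 0,"z": 0.3,"roll": 0,"jaw": 1}
    - {"x": 0,"y": 0,"z": 0,"roll": 0,"jaw": 1}
    - {"x": 0,"y": 0,"z": 0,"roll": 0,"jaw": 1}

```text
time_s: 11.65
position: [0.4788, -0.0042, 0.0443]
tcp_rot: [1.0, 0.011, -0.001, 0.005]
contact_force: [-1.3, -0.4, 2.6]
finger_gap: 0.225
```

```bash
python3 go.py 0.475 -0.004 0.044 0.02
```

```text
t 11.65 p [ 0.4788 -0.0042  0.0443] yaw 0.021 tilt [-0.0011 -0.0108] gap 0.225 F [-1.3 -0.4  2.6] M [-0.1   0.08  0.02]
tool shift mm [-3.8 -0.2  0.3] 3.785174808654
roll 0.001
```

Call:
drive_tool:
  commands:
    - {"x": 2,"y": 0,"z": 0,"roll": 0,"jaw": 1}
    - {"x": 4,"y": 0,"z": 0,"roll": 0,"jaw": 1}
    - {"x": 5,"y": 0,"z": 0,"roll": 0,"jaw": 1}
    - {"x": 5,"y": 0,"z": 0,"roll": 0,"jaw": 1}
    - {"x": 5,"y": 0,"z": 0,"roll": 0,"jaw": 1}
    - {"x": 4,"y": 0,"z": 0,"roll": 0,"jaw": 1}
    - {"x": 2,"y": 0,"z": 0,"roll": 0,"jaw": 1}
    - {"x": 0,"y": 0,"z": 0,"roll": 0,"jaw": 1}

```text
time_s: 12.32
position: [0.5097, -0.0034, 0.0443]
tcp_rot: [1.0, 0.01, -0.0, 0.005]
contact_force: [-2.6, -0.1, 6.0]
finger_gap: 0.226
```

```bash
python3 go.py 0.52 -0.004 0.044 0.02;  python3 - <<'E'
from ov import *
p=sensors.get_obs()['position']
overlay((p[0],p[1],.02),(.635,.005,.02),'e',p[2]-.026)
E
```

```text
t 12.32 p [ 0.5097 -0.0034  0.0443] yaw 0.0209 tilt [-0.0002 -0.0105] gap 0.226 F [-2.6 -0.1  6. ] M [-0.1   0.18  0.02]
tool shift mm [10.3  0.8  0.3] 10.341317002375
roll 0.0009
```

View pics/ov_side_e.png

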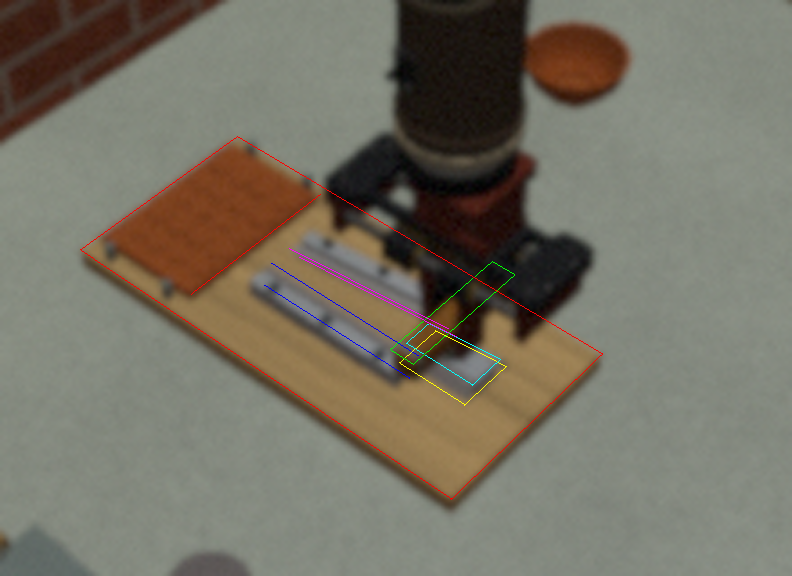

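Call:
drive_tool:
  commands:
    - {"x": 1,"y": -0.3,"z": -0.1,"roll": 0,"jaw": 1}
    - {"x": 2,"y": -0.5,"z": -0.1,"roll": 0,"jaw": 1}
    - {"x": 3,"y": -0.7,"z": 0,"roll": 0,"jaw": 1}
    - {"x": 3,"y": -0.7,"z": 0,"roll": 0,"jaw": 1}
    - {"x": 3,"y": -0.7,"z": 0,"roll": 0,"jaw": 1}
    - {"x": 2,"y": -0.4,"z": 0,"roll": 0,"jaw": 1}
    - {"x": 1,"y": -0.2,"z": 0,"roll": 0,"jaw": 1}
    - {"x": 0,"y": 0,"z": 0,"roll": 0,"jaw": 1}

```text
time_s: 13.08
position: [0.5248, 0.0004, 0.0443]
tcp_rot: [1.0, 0.01, -0.001, 0.006]
contact_force: [-2.1, -0.9, 5.5]
finger_gap: 0.223
```

```bash
cat > st.py <<'E'
import subprocess
exec(open('go.py').read())
b=(.635,.005,.02); d=p[:2]-b[:2]; c,s=np.cos(b[2]),np.sin(b[2]); print('board xy',round((c*d[0]+s*d[1])*1e3,2),round((-s*d[0]+c*d[1])*1e3,2))
E
python3 st.py
```

```text
t 13.08 p [5.248e-01 4.000e-04 4.430e-02] yaw 0.0208 tilt [-0.0014 -0.0112] gap 0.223 F [-2.1 -0.9  5.5] M [-0.18  0.12 -0.  ]
board xy -110.23 -2.38
```

Call:
drive_tool:
  commands:
    - {"x": 1,"y": -0.4,"z": -0.1,"roll": 0,"jaw": 1}
    - {"x": 1.5,"y": -0.4,"z": -0.1,"roll": 0,"jaw": 1}
    - {"x": 1.5,"y": -0.4,"z": 0,"roll": 0,"jaw": 1}
    - {"x": 1.5,"y": -0.4,"z": 0,"roll": 0,"jaw": 1}
    - {"x": 1.5,"y": -0.4,"z": 0,"roll": 0,"jaw": 1}
    - {"x": 1.5,"y": -0.4,"z": 0,"roll": 0,"jaw": 1}
    - {"x": 1,"y": -0.3,"z": 0,"roll": 0,"jaw": 1}
    - {"x": 0,"y": 0,"z": 0,"roll": 0,"jaw": 1}

```text
time_s: 13.75
position: [0.5341, 0.0015, 0.0444]
tcp_rot: [1.0, 0.01, -0.002, 0.007]
contact_force: [-1.2, -0.8, 3.6]
finger_gap: 0.227
```

```bash
python3 st.py
```

```text
t 13.75 p [0.5341 0.0015 0.0444] yaw 0.0197 tilt [-0.0038 -0.014 ] gap 0.227 F [-1.2 -0.8  3.6] M [-0.39  0.13  0.01]
board xy -100.99 -1.48
```

Call:
drive_tool:
  commands:
    - {"x": 0,"y": -0.4,"z": -0.2,"roll": 0,"jaw": 1}
    - {"x": 0,"y": -0.4,"z": -0.1,"roll": 0,"jaw": 1}
    - {"x": 0,"y": -0.4,"z": 0,"roll": 0,"jaw": 1}
    - {"x": 0,"y": -0.4,"z": 0,"roll": 0,"jaw": 1}
    - {"x": 0,"y": -0.4,"z": 0,"roll": 0,"jaw": 1}
    - {"x": 0,"y": -0.4,"z": 0,"roll": 0,"jaw": 1}
    - {"x": 0,"y": -0.4,"z": 0,"roll": 0,"jaw": 1}
    - {"x": 0,"y": -0.4,"z": 0,"roll": 0,"jaw": 1}

```text
time_s: 14.42
position: [0.534, 0.0017, 0.0444]
tcp_rot: [1.0, 0.009, -0.002, 0.009]
contact_force: [-1.4, -4.4, 2.6]
finger_gap: 0.231
```

```bash
python3 st.py
```

```text
t 14.42 p [0.534  0.0017 0.0444] yaw 0.0178 tilt [-0.004  -0.0174] gap 0.231 F [-1.4 -4.4  2.6] M [-1.2   0.08  0.06]
board xy -101.01 -1.27
```

Call:
drive_tool:
  commands:
    - {"x": 0,"y": 0.4,"z": 0,"roll": 0,"jaw": 1}
    - {"x": 0,"y": 0.3,"z": 0,"roll": 0,"jaw": 1}
    - {"x": 0,"y": 0,"z": 0,"roll": 0,"jaw": 0.3}
    - {"x": 0,"y": 0,"z": 0,"roll": 0,"jaw": 0.3}
    - {"x": 0,"y": 0,"z": 0,"roll": 0.002,"jaw": 0.3}
    - {"x": 0,"y": 0,"z": 0,"roll": 0,"jaw": 0.3}
    - {"x": 0,"y": 0,"z": 0,"roll": 0,"jaw": 0.3}
    - {"x": 0,"y": 0,"z": 0,"roll": 0,"jaw": 0.3}

```text
time_s: 15.08
position: [0.5347, 0.0062, 0.0439]
tcp_rot: [1.0, 0.009, -0.001, 0.006]
contact_force: [-0.1, -0.8, 0.2]
finger_gap: 0.348
```

```bash
python3 st.py
```

```text
t 15.08 p [0.5347 0.0062 0.0439] yaw 0.0187 tilt [-0.0024 -0.0111] gap 0.348 F [-0.1 -0.8  0.2] M [ 0.02 -0.07 -0.01]
board xy -100.24 3.21
```

Call:
drive_tool:
  commands:
    - {"x": 0,"y": 1.5,"z": 0,"roll": 0,"jaw": 0.3}
    - {"x": 0,"y": 1.5,"z": -0.3,"roll": 0,"jaw": 0.3}
    - {"x": 0,"y": 1,"z": -0.3,"roll": -0.001,"jaw": 0.3}
    - {"x": 0,"y": 0,"z": 0,"roll": 0,"jaw": 0.3}
    - {"x": 0,"y": 0,"z": 0,"roll": 0,"jaw": 1}
    - {"x": 0,"y": 0,"z": 0,"roll": 0,"jaw": 1}
    - {"x": 0,"y": 0,"z": 0,"roll": 0,"jaw": 1}
    - {"x": 0,"y": 0,"z": 0,"roll": 0,"jaw": 1}

```text
time_s: 15.75
position: [0.5348, 0.0018, 0.0446]
tcp_rot: [1.0, 0.01, -0.001, 0.005]
contact_force: [0.1, 0.5, -0.9]
finger_gap: 0.226
```

```bash
python3 st.py;  python3 - <<'E'
from ov import *
p=sensors.get_obs()['position']
overlay((p[0],p[1],.02),(.635,.005,.02),'f',.018)
E
```

```text
t 15.75 p [0.5348 0.0018 0.0446] yaw 0.0196 tilt [-0.0022 -0.0108] gap 0.226 F [ 0.1  0.5 -0.9] M [ 0.03 -0.1  -0.04]
board xy -100.2 -1.15
```

View pics/ov_side_f.png

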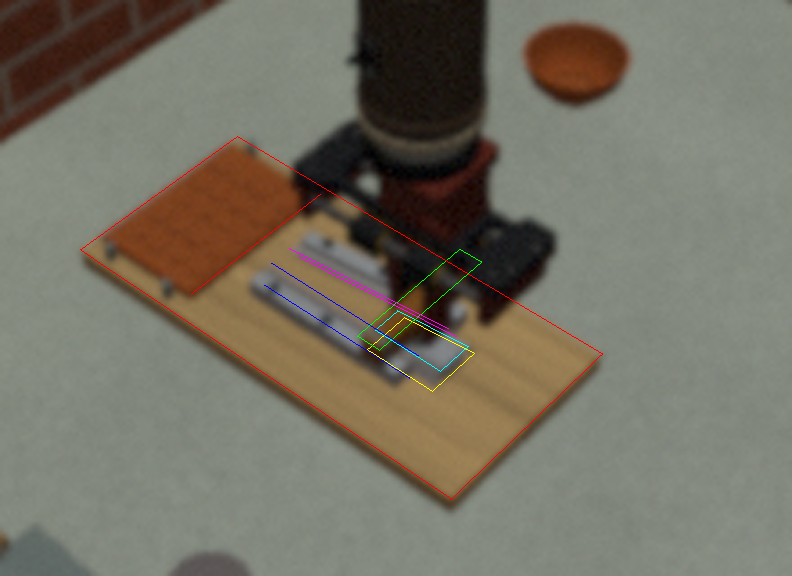

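Call:
drive_tool:
  commands:
    - {"x": 2,"y": 0,"z": 0,"roll": 0,"jaw": 1}
    - {"x": 3,"y": 0.2,"z": 0,"roll": 0,"jaw": 1}
    - {"x": 4,"y": 0,"z": 0,"roll": 0,"jaw": 1}
    - {"x": 4,"y": 0,"z": 0,"roll": 0,"jaw": 1}
    - {"x": 4,"y": 0,"z": 0,"roll": 0,"jaw": 1}
    - {"x": 3,"y": 0,"z": 0,"roll": 0,"jaw": 1}
    - {"x": 2,"y": 0,"z": 0,"roll": 0,"jaw": 1}
    - {"x": 0,"y": 0,"z": 0,"roll": 0,"jaw": 1}

```text
time_s: 16.52
position: [0.5593, 0.0022, 0.0446]
tcp_rot: [1.0, 0.01, -0.001, 0.005]
contact_force: [-1.5, 0.3, 2.7]
finger_gap: 0.226
```

```bash
python3 st.py
```

```text
t 16.52 p [0.5593 0.0022 0.0446] yaw 0.0197 tilt [-0.0028 -0.011 ] gap 0.226 F [-1.5  0.3  2.7] M [-0.08  0.08  0.01]
board xy -75.78 -1.3
```

Call:
drive_tool:
  commands:
    - {"x": 1.5,"y": 0,"z": -0.1,"roll": 0,"jaw": 1}
    - {"x": 2,"y": 0,"z": 0,"roll": 0,"jaw": 1}
    - {"x": 2,"y": 0,"z": 0,"roll": 0,"jaw": 1}
    - {"x": 2,"y": 0,"z": 0,"roll": 0,"jaw": 1}
    - {"x": 2,"y": 0,"z": 0,"roll": 0,"jaw": 1}
    - {"x": 1.5,"y": 0,"z": 0,"roll": 0,"jaw": 1}
    - {"x": 1,"y": 0,"z": 0,"roll": 0,"jaw": 1}
    - {"x": 0,"y": 0,"z": 0,"roll": 0,"jaw": 1}

```text
time_s: 17.18
position: [0.5723, 0.0025, 0.0446]
tcp_rot: [1.0, 0.01, -0.002, 0.006]
contact_force: [-1.2, -0.4, 1.3]
finger_gap: 0.224
```

```bash
python3 st.py
```

```text
t 17.18 p [0.5723 0.0025 0.0446] yaw 0.0198 tilt [-0.0031 -0.011 ] gap 0.224 F [-1.2 -0.4  1.3] M [-0.06 -0.02 -0.03]
board xy -62.73 -1.28
```

Call:
drive_tool:
  commands:
    - {"x": 1,"y": 0,"z": 0,"roll": 0,"jaw": 1}
    - {"x": 1,"y": 0,"z": 0,"roll": 0,"jaw": 1}
    - {"x": 1,"y": 0,"z": 0,"roll": 0,"jaw": 1}
    - {"x": 1,"y": 0,"z": 0,"roll": 0,"jaw": 1}
    - {"x": 1,"y": 0,"z": 0,"roll": 0,"jaw": 1}
    - {"x": 1,"y": 0,"z": 0,"roll": 0,"jaw": 1}
    - {"x": 0,"y": 0,"z": 0,"roll": 0,"jaw": 1}
    - {"x": 0,"y": 0,"z": 0,"roll": 0,"jaw": 1}

```text
time_s: 17.85
position: [0.5788, 0.0026, 0.0446]
tcp_rot: [1.0, 0.01, -0.002, 0.006]
contact_force: [-0.8, -0.7, 1.1]
finger_gap: 0.227
```

```bash
python3 st.py
```

```text
t 17.85 p [0.5788 0.0026 0.0446] yaw 0.0198 tilt [-0.0033 -0.0111] gap 0.227 F [-0.8 -0.7  1.1] M [-0.03  0.1  -0.01]
board xy -56.22 -1.3
```

Call:
drive_tool:
  commands:
    - {"x": 1,"y": 0,"z": 0,"roll": 0,"jaw": 1}
    - {"x": 1,"y": 0,"z": 0,"roll": 0,"jaw": 1}
    - {"x": 1,"y": 0,"z": 0,"roll": 0,"jaw": 1}
    - {"x": 1,"y": 0,"z": 0,"roll": 0,"jaw": 1}
    - {"x": 1,"y": 0,"z": 0,"roll": 0,"jaw": 1}
    - {"x": 1,"y": 0,"z": 0,"roll": 0,"jaw": 1}
    - {"x": 0,"y": 0,"z": 0,"roll": 0,"jaw": 1}
    - {"x": 0,"y": 0,"z": 0,"roll": 0,"jaw": 1}

```text
time_s: 18.52
position: [0.5854, 0.0028, 0.0446]
tcp_rot: [1.0, 0.01, -0.002, 0.005]
contact_force: [-2.3, 0.7, 2.0]
finger_gap: 0.225
```

```bash
python3 st.py
```

```text
t 18.52 p [0.5854 0.0028 0.0446] yaw 0.0199 tilt [-0.0033 -0.011 ] gap 0.225 F [-2.3  0.7  2. ] M [-0.02  0.08  0.04]
board xy -49.61 -1.19
```

Call:
drive_tool:
  commands:
    - {"x": 1,"y": 0,"z": 0,"roll": 0,"jaw": 1}
    - {"x": 1,"y": 0,"z": 0,"roll": 0,"jaw": 1}
    - {"x": 1,"y": 0,"z": 0,"roll": 0,"jaw": 1}
    - {"x": 1,"y": 0,"z": 0,"roll": 0,"jaw": 1}
    - {"x": 0,"y": 0,"z": 0,"roll": 0,"jaw": 1}
    - {"x": 0,"y": 0,"z": 0,"roll": 0,"jaw": 1}
    - {"x": 0,"y": 0,"z": 0,"roll": 0,"jaw": 1}
    - {"x": 0,"y": 0,"z": 0,"roll": 0,"jaw": 1}

```text
time_s: 19.18
position: [0.5873, 0.003, 0.0446]
tcp_rot: [1.0, 0.01, -0.004, 0.006]
contact_force: [-2.8, 0.7, 2.8]
finger_gap: 0.23
```

```bash
python3 st.py
```

```text
t 19.18 p [0.5873 0.003  0.0446] yaw 0.0204 tilt [-0.0078 -0.0119] gap 0.23 F [-2.8  0.7  2.8] M [-0.01  0.19  0.03]
board xy -47.72 -1.05
```

Call:
drive_tool:
  commands:
    - {"x": 1,"y": 0,"z": 0,"roll": 0,"jaw": 1}
    - {"x": 1,"y": 0,"z": 0,"roll": 0,"jaw": 1}
    - {"x": 1,"y": 0,"z": 0,"roll": 0,"jaw": 1}
    - {"x": 1,"y": 0,"z": 0,"roll": 0,"jaw": 1}
    - {"x": 1,"y": 0,"z": 0,"roll": 0,"jaw": 1}
    - {"x": 1,"y": 0,"z": 0,"roll": 0,"jaw": 1}
    - {"x": 1,"y": 0,"z": 0,"roll": 0,"jaw": 1}
    - {"x": 1,"y": 0,"z": 0,"roll": 0,"jaw": 1}

```text
time_s: 19.85
position: [0.5873, 0.003, 0.0446]
tcp_rot: [1.0, 0.011, -0.012, 0.007]
contact_force: [-6.8, 0.0, 5.7]
finger_gap: 0.225
```

```bash
python3 st.py
```

```text
t 19.85 p [0.5873 0.003  0.0446] yaw 0.0211 tilt [-0.0231 -0.0151] gap 0.225 F [-6.8  0.   5.7] M [ 0.03  0.75 -0.01]
board xy -47.69 -1.09
```

Call:
drive_tool:
  commands:
    - {"x": 2,"y": 0,"z": 0,"roll": 0,"jaw": 1}
    - {"x": 2,"y": 0,"z": 0,"roll": 0,"jaw": 1}
    - {"x": 2,"y": 0,"z": 0,"roll": 0,"jaw": 1}
    - {"x": 2,"y": 0,"z": 0,"roll": 0,"jaw": 1}
    - {"x": 2,"y": 0,"z": 0,"roll": 0,"jaw": 1}
    - {"x": 2,"y": 0,"z": 0,"roll": 0,"jaw": 1}
    - {"x": 2,"y": 0,"z": 0,"roll": 0,"jaw": 1}
    - {"x": 2,"y": 0,"z": 0,"roll": 0,"jaw": 1}

```text
time_s: 20.52
position: [0.5868, 0.0028, 0.0444]
tcp_rot: [0.999, 0.011, -0.028, 0.01]
contact_force: [-11.2, 0.2, 10.4]
finger_gap: 0.234
```

```bash
python3 st.py
```

```text
t 20.52 p [0.5868 0.0028 0.0444] yaw 0.0222 tilt [-0.0552 -0.0215] gap 0.234 F [-11.2   0.2  10.4] M [-0.05  1.49  0.02]
board xy -48.2 -1.26
```

Call:
drive_tool:
  commands:
    - {"x": -2,"y": 0,"z": 0,"roll": 0,"jaw": 1}
    - {"x": -2,"y": 0,"z": 0,"roll": 0,"jaw": 1}
    - {"x": -1,"y": 0,"z": 0,"roll": 0,"jaw": 0.4}
    - {"x": 0,"y": 0,"z": 0,"roll": 0,"jaw": 0.2}
    - {"x": 0,"y": 0,"z": 0,"roll": 0,"jaw": 0.2}
    - {"x": 0,"y": 0,"z": 0,"roll": 0,"jaw": 0.2}
    - {"x": 0,"y": 0,"z": 0,"roll": 0,"jaw": 0.2}
    - {"x": 0,"y": 0,"z": 0,"roll": 0,"jaw": 0.2}

```text
time_s: 21.18
position: [0.5837, 0.0024, 0.0442]
tcp_rot: [1.0, 0.011, -0.026, 0.01]
contact_force: [0.4, 0.1, -0.3]
finger_gap: 0.402
```

```bash
python3 st.py;  python3 - <<'E'
from ov import *
overlay((.587,.003,.02),(.635,.005,.02),'g',.018)
E
```

```text
t 21.18 p [0.5837 0.0024 0.0442] yaw 0.0217 tilt [-0.0513 -0.0208] gap 0.402 F [ 0.4  0.1 -0.3] M [-0.02 -0.12 -0.01]
board xy -51.35 -1.58
```

View pics/ov_side_g.png

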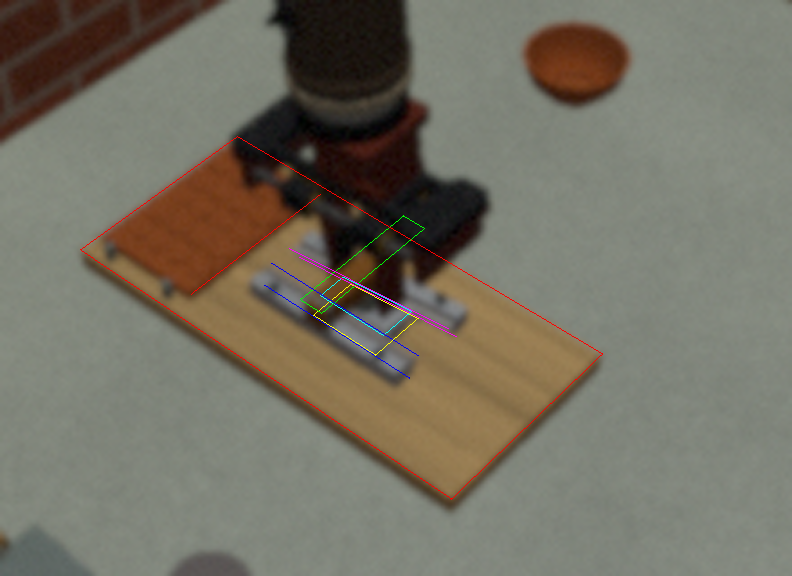

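Call:
drive_tool:
  commands:
    - {"x": 0.5,"y": 0,"z": -2,"roll": 0,"jaw": -0.1}
    - {"x": 0,"y": 0,"z": -5,"roll": 0,"jaw": -0.1}
    - {"x": 0,"y": 0,"z": -8,"roll": 0,"jaw": -0.1}
    - {"x": 0,"y": 0,"z": -9,"roll": 0,"jaw": -0.1}
    - {"x": 0,"y": 0,"z": -9,"roll": 0,"jaw": -0.1}
    - {"x": 0,"y": 0,"z": -8,"roll": 0,"jaw": -0.1}
    - {"x": 0,"y": 0,"z": -4,"roll": 0,"jaw": 0}
    - {"x": 0,"y": 0,"z": 0,"roll": 0,"jaw": 0.5}

```text
time_s: 21.95
position: [0.5876, 0.0037, 0.0954]
tcp_rot: [1.0, 0.011, -0.025, 0.01]
contact_force: [-0.8, 0.3, -0.5]
finger_gap: 0.463
```

```bash
python3 st.py;  python3 - <<'E'
from ov import *
overlay((.5875,.003,.02),(.635,.005,.02),'h',.018)
E
```

```text
t 21.95 p [0.5876 0.0037 0.0954] yaw 0.0218 tilt [-0.0493 -0.0206] gap 0.463 F [-0.8  0.3 -0.5] M [-0.03 -0.11 -0.07]
board xy -47.42 -0.31
```

View pics/ov_side_h.png

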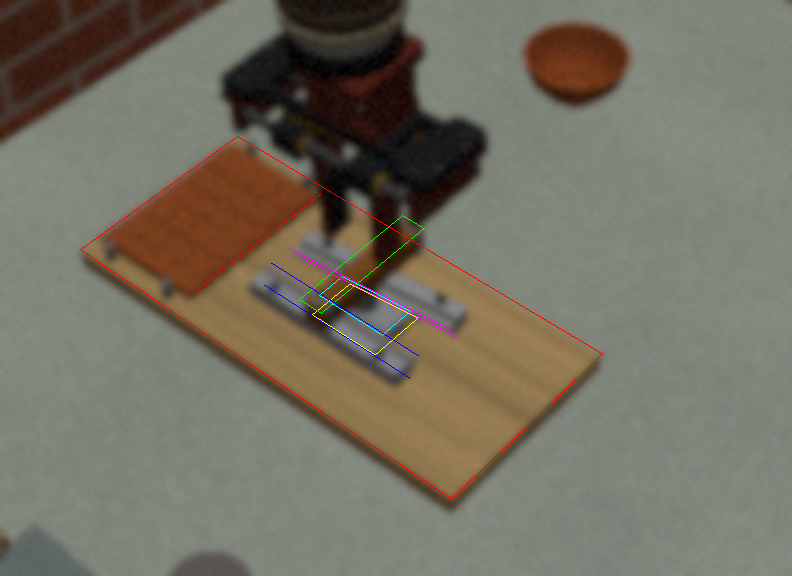

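Call:
drive_tool:
  commands:
    - {"x": -4,"y": 0.5,"z": 0,"roll": 0,"jaw": 1}
    - {"x": -8,"y": 0.5,"z": 0,"roll": 0,"jaw": 1}
    - {"x": -10,"y": 0.5,"z": 0,"roll": 0,"jaw": 1}
    - {"x": -10,"y": 0.5,"z": 0,"roll": 0,"jaw": 1}
    - {"x": -10,"y": 0.5,"z": 0,"roll": 0,"jaw": 1}
    - {"x": -8,"y": 0.5,"z": 0,"roll": 0,"jaw": 1}
    - {"x": -4,"y": 0,"z": 0,"roll": 0,"jaw": 1}
    - {"x": 0,"y": 0,"z": 0,"roll": 0,"jaw": 1}

```text
time_s: 22.72
position: [0.5246, -0.0015, 0.0939]
tcp_rot: [0.999, 0.011, -0.029, 0.01]
contact_force: [0.2, -0.2, -0.8]
finger_gap: 0.004
```

```bash
python3 st.py;python3 go.py .533 -.001 .024 .02;  python3 - <<'E'
from ov import *
overlay((.5875,.003,.02),(.635,.005,.02),'i',.018)
E
```

```text
t 22.72 p [ 0.5246 -0.0015  0.0939] yaw 0.0219 tilt [-0.0579 -0.0212] gap 0.004 F [ 0.2 -0.2 -0.8] M [ 0.01 -0.12 -0.  ]
board xy -110.54 -4.24
t 22.72 p [ 0.5246 -0.0015  0.0939] yaw 0.0219 tilt [-0.0579 -0.0212] gap 0.004 F [ 0.2 -0.2 -0.8] M [ 0.01 -0.12 -0.  ]
tool shift mm [12.5 -1.6 69.3] 70.42108190789813
roll 0.0019
```

View pics/ov_side_i.png

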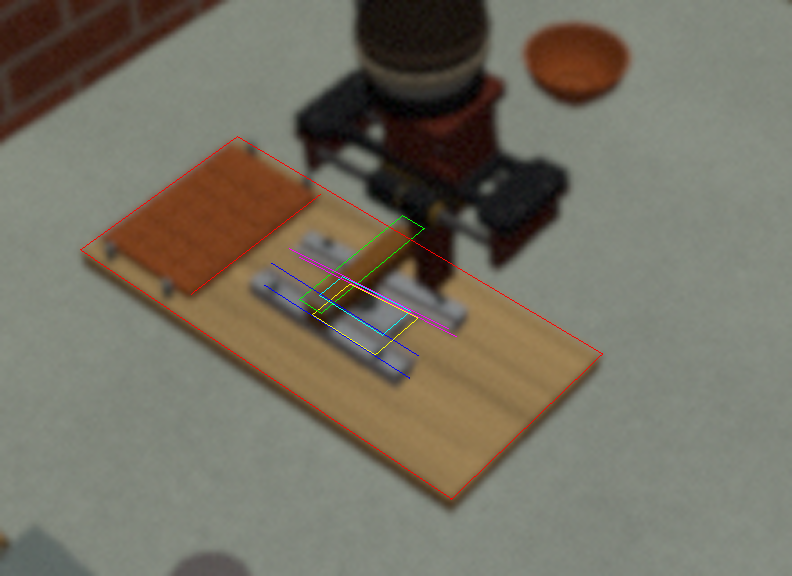

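View pics/ov_top_i.png

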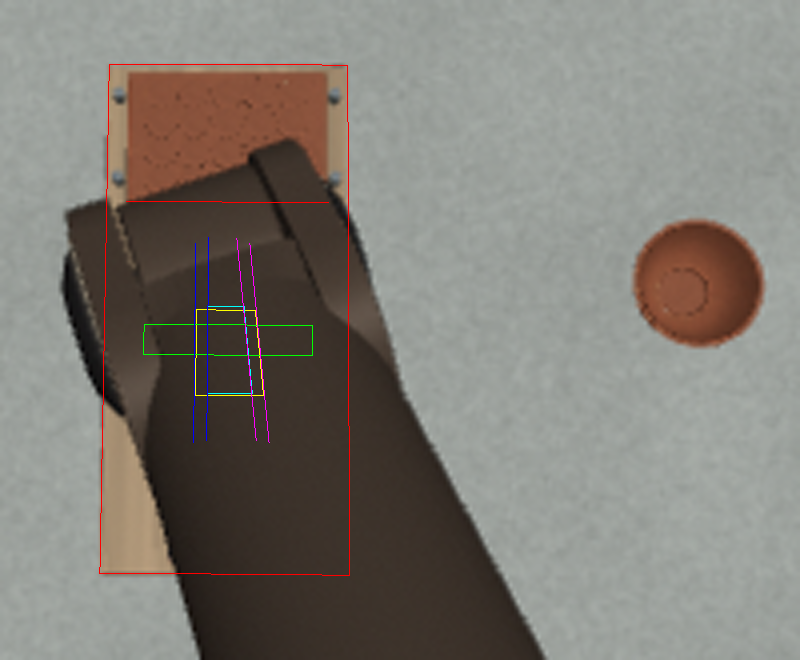

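Call:
drive_tool:
  commands:
    - {"x": 0,"y": 0,"z": 6,"roll": 0,"jaw": 1}
    - {"x": 1,"y": 0,"z": 12,"roll": 0,"jaw": 1}
    - {"x": 1,"y": -0.5,"z": 14,"roll": 0,"jaw": 1}
    - {"x": 1,"y": -0.5,"z": 10,"roll": 0,"jaw": 1}
    - {"x": 1,"y": -0.5,"z": 6,"roll": 0,"jaw": 1}
    - {"x": 1,"y": 0,"z": 3,"roll": 0,"jaw": 1}
    - {"x": 1,"y": 0,"z": 1,"roll": 0,"jaw": 1}
    - {"x": 0,"y": 0,"z": 0,"roll": 0,"jaw": 1}

```text
time_s: 23.48
position: [0.5308, -0.0002, 0.0351]
tcp_rot: [0.999, 0.011, -0.029, 0.01]
contact_force: [0.6, -0.4, 0.3]
finger_gap: 0.006
```

```bash
python3 st.py;python3 go.py .533 -.001 .024 .02;  python3 - <<'E'
from ov import *
overlay((.5875,.003,.02),(.635,.005,.02),'j',.018)
E
```

```text
t 23.48 p [ 5.308e-01 -2.000e-04  3.510e-02] yaw 0.022 tilt [-0.0571 -0.0197] gap 0.006 F [ 0.6 -0.4  0.3] M [ 0.   -0.11  0.02]
board xy -104.28 -3.11
t 23.48 p [ 5.308e-01 -2.000e-04  3.510e-02] yaw 0.022 tilt [-0.0571 -0.0197] gap 0.006 F [ 0.6 -0.4  0.3] M [ 0.   -0.11  0.02]
tool shift mm [ 2.8  0.6 11. ] 11.373216885513887
roll 0.002
```

View pics/ov_side_j.png

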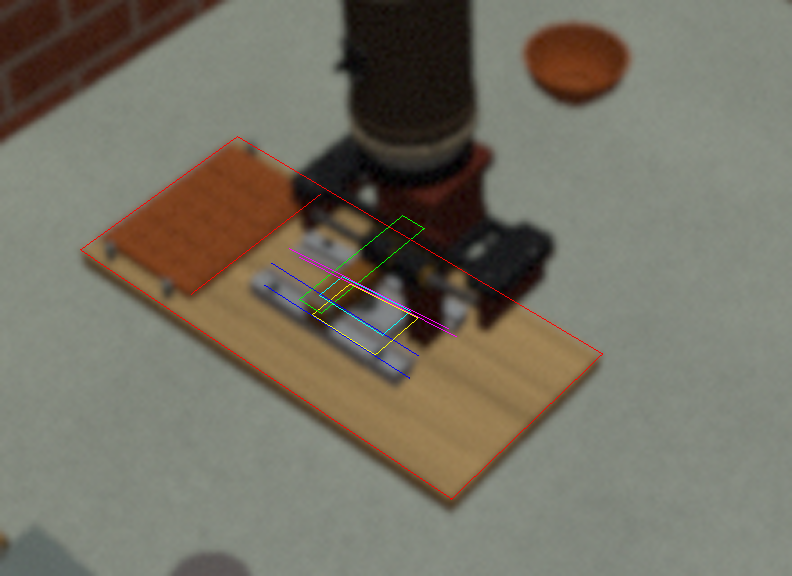

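Call:
drive_tool:
  commands:
    - {"x": 0,"y": 0.2,"z": 1,"roll": 0,"jaw": 1}
    - {"x": 0.5,"y": 0.2,"z": 2,"roll": 0,"jaw": 1}
    - {"x": 0.5,"y": 0,"z": 2,"roll": 0,"jaw": 1}
    - {"x": 1,"y": 0,"z": 2,"roll": 0,"jaw": 1}
    - {"x": 1,"y": 0,"z": 1.5,"roll": 0,"jaw": 1}
    - {"x": 1,"y": 0,"z": 0.5,"roll": 0,"jaw": 1}
    - {"x": 1,"y": 0,"z": 0,"roll": 0,"jaw": 1}
    - {"x": 0,"y": 0,"z": 0,"roll": 0,"jaw": 1}

```text
time_s: 24.25
position: [0.5373, -0.001, 0.0274]
tcp_rot: [1.0, 0.011, -0.026, 0.01]
contact_force: [-0.0, -0.7, -0.1]
finger_gap: 0.006
```

```bash
python3 st.py;python3 go.py .544 -.0006 .026 .02
```

```text
t 24.25 p [ 0.5373 -0.001   0.0274] yaw 0.0214 tilt [-0.0526 -0.0201] gap 0.006 F [-0.  -0.7 -0.1] M [-0.02 -0.14  0.02]
board xy -97.83 -4.03
t 24.25 p [ 0.5373 -0.001   0.0274] yaw 0.0214 tilt [-0.0526 -0.0201] gap 0.006 F [-0.  -0.7 -0.1] M [-0.02 -0.14  0.02]
tool shift mm [ 6.8 -0.3  1.1] 6.8925976802121545
roll 0.0014
```

Call:
drive_tool:
  commands:
    - {"x": 0.5,"y": 0,"z": 1,"roll": 0,"jaw": 1}
    - {"x": 1,"y": 0,"z": 1,"roll": 0,"jaw": 1}
    - {"x": 1,"y": 0,"z": 0,"roll": 0,"jaw": 1}
    - {"x": 1,"y": 0,"z": 0,"roll": 0,"jaw": 1}
    - {"x": 1,"y": 0,"z": 0,"roll": 0,"jaw": 1}
    - {"x": 1,"y": 0,"z": 0,"roll": 0,"jaw": 1}
    - {"x": 1,"y": 0,"z": 0,"roll": 0,"jaw": 1}
    - {"x": 1,"y": 0,"z": 0,"roll": 0,"jaw": 1}

```text
time_s: 24.92
position: [0.5454, -0.0008, 0.0249]
tcp_rot: [1.0, 0.011, -0.026, 0.01]
contact_force: [-0.0, 0.1, 0.2]
finger_gap: 0.008
```

```bash
python3 st.py
```

```text
t 24.92 p [ 0.5454 -0.0008  0.0249] yaw 0.0214 tilt [-0.0526 -0.0201] gap 0.008 F [-0.   0.1  0.2] M [-0.01 -0.11 -0.06]
board xy -89.73 -4.01
```

Call:
drive_tool:
  commands:
    - {"x": 0.8,"y": 0,"z": 0,"roll": 0,"jaw": 1}
    - {"x": 0.8,"y": 0,"z": 0,"roll": 0,"jaw": 1}
    - {"x": 0.8,"y": 0,"z": 0,"roll": 0,"jaw": 1}
    - {"x": 0.8,"y": 0,"z": 0,"roll": 0,"jaw": 1}
    - {"x": 0.8,"y": 0,"z": 0,"roll": 0,"jaw": 1}
    - {"x": 0.8,"y": 0,"z": 0,"roll": 0,"jaw": 1}
    - {"x": 0.8,"y": 0,"z": 0,"roll": 0,"jaw": 1}
    - {"x": 0.8,"y": 0,"z": 0,"roll": 0,"jaw": 1}

```text
time_s: 25.58
position: [0.5484, -0.0008, 0.0238]
tcp_rot: [0.999, 0.011, -0.03, 0.01]
contact_force: [-4.2, -0.2, 2.9]
finger_gap: 0.006
```

```bash
python3 st.py
```

```text
t 25.58 p [ 0.5484 -0.0008  0.0238] yaw 0.0216 tilt [-0.0604 -0.0213] gap 0.006 F [-4.2 -0.2  2.9] M [-0.01  0.82  0.03]
board xy -86.66 -4.07
```

Call:
drive_tool:
  commands:
    - {"x": 0,"y": 0,"z": -0.5,"roll": 0,"jaw": 1}
    - {"x": 0.5,"y": 0,"z": -0.3,"roll": 0,"jaw": 1}
    - {"x": 0.5,"y": 0,"z": 0,"roll": 0,"jaw": 1}
    - {"x": 1,"y": 0,"z": 0,"roll": 0,"jaw": 1}
    - {"x": 1,"y": 0,"z": 0,"roll": 0,"jaw": 1}
    - {"x": 1.5,"y": 0,"z": 0,"roll": 0,"jaw": 1}
    - {"x": 2,"y": 0,"z": 0,"roll": 0,"jaw": 1}
    - {"x": 2,"y": 0,"z": 0,"roll": 0,"jaw": 1}

```text
time_s: 26.25
position: [0.55, -0.001, 0.0231]
tcp_rot: [0.999, 0.011, -0.038, 0.011]
contact_force: [-8.8, 1.1, 5.0]
finger_gap: 0.008
```

```bash
python3 st.py
```

```text
t 26.25 p [ 0.55   -0.001   0.0231] yaw 0.0216 tilt [-0.0747 -0.0236] gap 0.008 F [-8.8  1.1  5. ] M [ 0.04  2.06 -0.06]
board xy -85.12 -4.26
```

Call:
drive_tool:
  commands:
    - {"x": 0,"y": 0,"z": -0.4,"roll": 0,"jaw": 1}
    - {"x": 0,"y": 0,"z": -0.4,"roll": 0,"jaw": 1}
    - {"x": 0,"y": 0,"z": 0,"roll": 0,"jaw": 1}
    - {"x": 0,"y": 0,"z": 0,"roll": 0,"jaw": 1}
    - {"x": 1,"y": 0,"z": 0,"roll": 0,"jaw": 1}
    - {"x": 3,"y": 0,"z": 0,"roll": 0,"jaw": 1}
    - {"x": 3,"y": 0,"z": 0,"roll": 0,"jaw": 1}
    - {"x": 3,"y": 0,"z": 0,"roll": 0,"jaw": 1}

```text
time_s: 26.92
position: [0.5509, -0.0011, 0.0223]
tcp_rot: [0.999, 0.011, -0.047, 0.013]
contact_force: [-13.6, -0.1, 8.0]
finger_gap: 0.009
```

```bash
python3 st.py
```

```text
t 26.92 p [ 0.5509 -0.0011  0.0223] yaw 0.0216 tilt [-0.0929 -0.0265] gap 0.009 F [-13.6  -0.1   8. ] M [ 0.05  2.8  -0.09]
board xy -84.21 -4.4
```

Call:
drive_tool:
  commands:
    - {"x": 0,"y": 0,"z": -0.8,"roll": 0,"jaw": 1}
    - {"x": 0,"y": 0,"z": -0.8,"roll": 0,"jaw": 1}
    - {"x": 0,"y": 0,"z": -0.5,"roll": 0,"jaw": 1}
    - {"x": 1,"y": 0,"z": -0.3,"roll": 0,"jaw": 1}
    - {"x": 3,"y": 0,"z": -0.3,"roll": 0,"jaw": 1}
    - {"x": 3.5,"y": 0,"z": -0.3,"roll": 0,"jaw": 1}
    - {"x": 3.5,"y": 0,"z": -0.3,"roll": 0,"jaw": 1}
    - {"x": 3.5,"y": 0,"z": -0.3,"roll": 0,"jaw": 1}

```text
time_s: 27.58
position: [0.5513, -0.0011, 0.0233]
tcp_rot: [0.998, 0.012, -0.061, 0.015]
contact_force: [-15.0, 0.3, 9.6]
finger_gap: 0.003
```

```bash
python3 st.py
```

```text
t 27.58 p [ 0.5513 -0.0011  0.0233] yaw 0.0215 tilt [-0.1218 -0.0307] gap 0.003 F [-15.    0.3   9.6] M [ 0.01  3.07 -0.05]
board xy -83.83 -4.46
```

Call:
drive_tool:
  commands:
    - {"x": -2,"y": 0,"z": 0,"roll": 0,"jaw": 1}
    - {"x": -3,"y": 0,"z": 0,"roll": 0,"jaw": 1}
    - {"x": -4,"y": 0,"z": 0,"roll": 0,"jaw": 1}
    - {"x": -4,"y": 0,"z": 0,"roll": 0,"jaw": 1}
    - {"x": -4,"y": 0,"z": -1,"roll": 0,"jaw": 1}
    - {"x": -3,"y": 0,"z": -1,"roll": 0,"jaw": 1}
    - {"x": 0,"y": 0,"z": -1,"roll": 0,"jaw": 1}
    - {"x": 0,"y": 0,"z": 0,"roll": 0,"jaw": 1}

```text
time_s: 28.25
position: [0.5352, -0.0014, 0.0309]
tcp_rot: [0.998, 0.011, -0.056, 0.014]
contact_force: [-0.3, -0.2, -0.2]
finger_gap: 0.007
```

```bash
python3 st.py;  python3 - <<'E'
from ov import *
overlay((.591,.003,.02),(.635,.005,.02),'k',.018)
E
```

```text
t 28.25 p [ 0.5352 -0.0014  0.0309] yaw 0.0211 tilt [-0.111  -0.0295] gap 0.007 F [-0.3 -0.2 -0.2] M [ 0.01 -0.23 -0.01]
board xy -99.95 -4.37
```

View pics/ov_side_k.png

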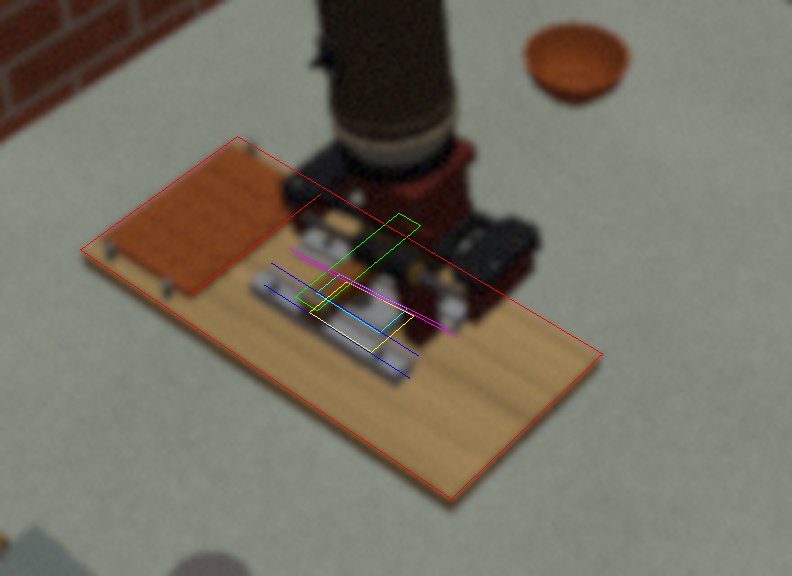

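Call:
drive_tool:
  commands:
    - {"x": -1,"y": 0,"z": -2,"roll": 0,"jaw": 1}
    - {"x": -1,"y": 0,"z": -6,"roll": 0,"jaw": 1}
    - {"x": -2,"y": 0,"z": -10,"roll": 0,"jaw": 1}
    - {"x": -2,"y": 0,"z": -14,"roll": 0,"jaw": 1}
    - {"x": -2,"y": 0,"z": -18,"roll": 0,"jaw": 1}
    - {"x": -2,"y": 0,"z": -20,"roll": 0,"jaw": 1}
    - {"x": -2,"y": 0,"z": -20,"roll": 0,"jaw": 1}
    - {"x": -2,"y": 0,"z": -14,"roll": 0,"jaw": 1}

```text
time_s: 29.02
position: [0.5307, 0.002, 0.1408]
tcp_rot: [0.998, 0.012, -0.059, 0.014]
contact_force: [0.4, 0.8, 0.5]
finger_gap: 0.008
```

Call:
drive_tool:
  commands:
    - {"x": -5,"y": 10,"z": -2,"roll": 0,"jaw": 1}
    - {"x": -8,"y": 20,"z": -2,"roll": 0,"jaw": 1}
    - {"x": -8,"y": 28,"z": -2,"roll": 0,"jaw": 1}
    - {"x": -8,"y": 30,"z": -2,"roll": 0,"jaw": 1}
    - {"x": -8,"y": 30,"z": -2,"roll": 0,"jaw": 1}
    - {"x": -8,"y": 30,"z": -2,"roll": 0,"jaw": 1}
    - {"x": -5,"y": 25,"z": -2,"roll": 0,"jaw": 1}
    - {"x": -5,"y": 15,"z": -2,"roll": 0,"jaw": 1}

```text
time_s: 29.68
position: [0.4798, -0.1929, 0.174]
tcp_rot: [0.998, 0.017, -0.055, 0.013]
contact_force: [0.1, -0.3, 0.3]
finger_gap: 0.004
```

```bash
python3 st.py;  python3 - <<'E'
from ov import *
overlay((.591,.003,.02),(.635,.005,.02),'l',.018)
c,K,R,t=cam('top'); save(c,'pics/top_l.png')
E
```

```text
t 29.68 p [ 0.4798 -0.1929  0.174 ] yaw 0.0317 tilt [-0.1098 -0.0288] gap 0.004 F [ 0.1 -0.3  0.3] M [-0.01 -0.19 -0.01]
board xy -159.09 -194.75
```

View pics/ov_side_l.png

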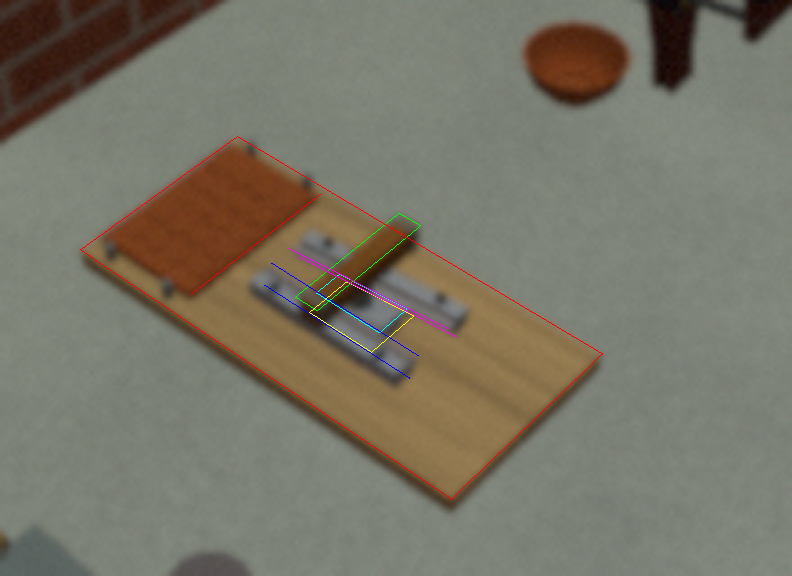

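View pics/ov_top_l.png

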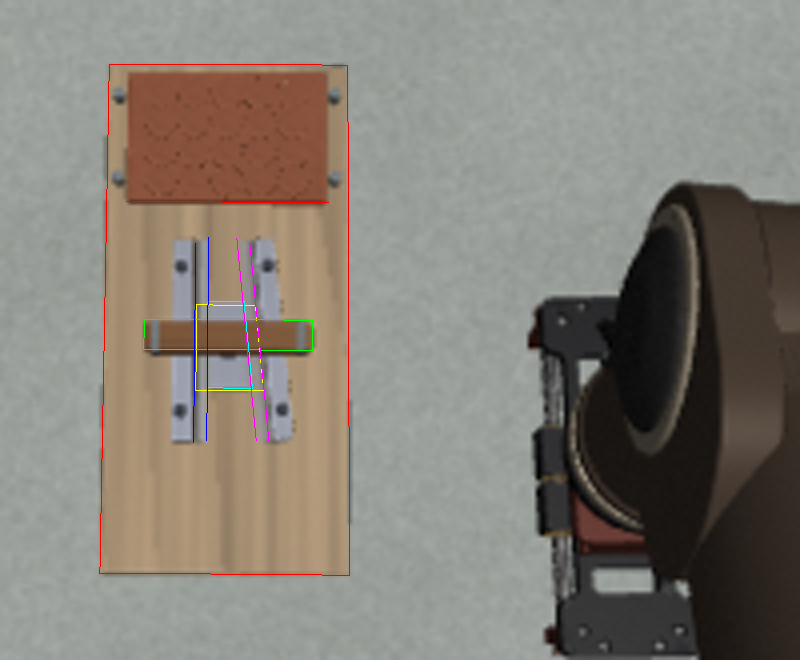

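```bash
python3 -c "
from h import *
print(sensors.get_obs()['time_s'], np.round(sensors.get_obs()['qd'],3)); print(r.hand_in())"
```

```text
29.8333 [-0.039  0.006 -0.041  0.003 -0.013 -0.006 -0.02 ]
the job is handed in; nothing more can be done
None
```

The rest is in the way, narrow end first and let go, and I handed the job in at 29.8 s. I had no way to measure the force on the gib, so whether it is wedged hard enough rests on indirect evidence.

**What I did:**
- I gripped the rest by its bar, set it on the bare board, and slid the foot into the mouth. I felt for the straight strip and slid on until the rest met resistance.
- Pushing while gripping the bar reached about 11 N, but the tool kept tilting (0.055 rad) without the rest advancing. I let go and pushed on the back of the foot with shut fingers instead.
- That push rose slowly to about 15 N. The rest moved roughly 2–3 mm further in, then nearly stopped (about 0.4 mm in the last push). I then backed the arm off and moved it clear.

**Last checks:**
- **Position:** in both pictures the rest looks upright and in line with the way. Its origin is at about board x −0.045 and y −0.001, taken from the overlay. It showed no visible shift after I let go.
- **Bystanders:** the arm never came near the jar or the spatula. It crossed beside the bowl early on without touching it, and the bowl looks unmoved in the last pictures.

**What I'm less sure of:**
- **Gib force:** I estimate roughly 10–20 N from the push and the distance moved. I did not tug the rest to test the hold.
- **Downward force:** the last push also pressed down with about 9.6 N, so I reckon only about 12 N acted along the way.
- **Tool tilt:** the tool had drifted to about 0.12 rad of tilt by the end. This is not the rest's own tilt.

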